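# Restock the slide-carton flow rack from the carry caddy

### The arm

A 7-joint arm with a two-finger parallel gripper is mounted at the origin on the work surface. World frame = base frame: x ahead of the robot, y to its left, z up, the work surface at z = 0. Lengths are in mm, angles in rad, forces in N, time in s.
With the tool pointing down it reaches from about 425 to 825 mm from the base axis. Payload 3.6 kg.
Tool frame: the origin (TCP) lies at the centre of the arm's flange, where the gripper is bolted on; the fingertips stand 173 mm ahead of it and the grasp point (between the pads) lies 155 mm ahead of it; z points along the fingers, y is the line along which they close (so a half turn about z gives the same grasp; the last joint's range is limited). The gripper opens to 85 mm and grips with 20 to 120 N. Pads are 22 mm wide; open, the fingers measure 114 mm over their backs; the gripper's body (76 mm by 85 mm) begins 54 mm behind the grasp point. The pads swing forward as they close: fully open they stand 13 mm farther back than shut.
Start: joints at [-1.206, 0.615, -0.013, 1.423, 0.008, 1.103, -0.04], TCP at [247.578, 600.983, 404.697] pointing down, gripper open.
Joint ranges: [-3.12, 3.12], [-0.3, 2.06], [-1.34, 1.32], [0.26, 2.42], [-1.36, 4.5], [0.01, 1.98], [-2.84, 2.84]. Speed limits (rad/s): [2.79, 2.79, 3.14, 3.14, 3.14, 3.14, 3.14].

### API

Orientations are given as a unit quaternion [w, x, y, z].
In Python, from bench import ctrl gives the robot as it stands. The module is installed in compiled form; this text tells all that it offers.
- The arm moves only by the shell command python3 -m crank 'ROWS' [FORCE]. ROWS is a JSON list of rows, 1 to 8 of them, each of 7 numbers: a rotation vector rx, ry, rz in rad, then dx, dy, dz in mm, then the opening from 0.0 (shut) to 1.0 (fully open); each row shifts and turns the commanded pose from where the row before left it, along the tool's axes as they then stand; what a row does not reach is not made up. A row lasts 1/10 s, in which the tool goes at most 50 mm and 0.15 rad, less where a joint would pass 70% of its speed; a pose out of reach is approached as far as the arm can. The fingers move at their own pace and stop on an object; FORCE is the grip in N (left out, the last holds). Time passes only in rows, so rows that do not move let the fingers close. It prints the time, the measured TCP pose, the force, the opening and the grip force at its end.
- ctrl.state(): the state, without advancing time (a new reading comes with each control period).
- ctrl.grab_frame(name): name is "scene" or "top" or "wrist"; returns the picture (480x640x3 uint8, red, green, blue); there is no depth.
- ctrl.calibration(name): a dict with "K" (3x3 intrinsics, pixels), "view" (4x4, takes a point from world to camera coordinates); the wrist camera has in their place "hand_eye" (4x4, takes a point from camera to tool coordinates, whose origin is the TCP and whose axes are the flange's). Camera axes: x right, y down, z forward; pixel columns grow to the right and rows downward; lengths in mm; the calibration is good to about 2 mm. A picture is of the moment at which its call begins: read the wrist's pose just before it. calibration takes no time and is no camera call.
- ctrl.finish_job(): hands the job in; it is judged then, once.
The state is a dict: "clock": time; "joint_pos": joint angles; "joint_vel": joint speeds; "joint_efforts": joint torques, N m; "ee_pos": TCP position; "orientation": TCP orientation; "contact_force": force on the tool from outside, world axes, zero at the start; "torque": the same for the moment, N m; "finger_gap": opening from 0.0 (shut) to 1.0 (fully open); "finger_force": force on a finger pad.
Only numpy, scipy, OpenCV 4.12 (cv2) and the standard library are available. Lean on these libraries where they do the work, as an engineer would, in place of code of your own. Each camera call takes 0.05 s, during which the arm holds its last target. There are 200 camera calls.

### The job

Fold the caddy's carry handle right down to its side until it clicks home, then move every slide carton from the caddy into the rack lane with the marker of its own colour: lay it flat, its long side across the lane, so that it slides down to the stop or up against the carton before it. When all are in, swing the empty caddy's handle back up until it clicks fully upright, and leave the vials and the dish standing where they are.

Things in the scene. Friction and masses are not known exactly. Their poses are not given: they have to be found in the camera images.
- rack: fixed roller flow rack on the bench: two lanes side by side, sloping down at 0.19 rad towards the rack's +x, away from the robot. Origin on the bench under its middle, z up. Lane centre lines at y = +0.046 and -0.046; each lane is 86 mm wide between walls 18 mm above the rollers. Nine free rollers per lane, 21.5 mm apart, let a carton slide down by itself. Nothing on it is above 0.10 m
- rack_mouth (a point): middle of the rack's high, open loading end, at the top of the roller surface, between the two lanes (rack x -0.091, z 0.070); there is no wall at this end
- rack_stop (a point): middle of the foot of the clear stop at the low end of both lanes (rack x +0.105, roller surface z 0.032). The stop stands 32 mm above the rollers
- tag_blue: blue marker block, 30 x 78 x 18 mm, before the stop of the lane for blue cartons; which lane varies. Its origin is not in the block but behind it, on that lane's centre line on the rollers at the foot of the stop. x points level down the lane, z up: the roller surface rises from the origin towards -x by 0.192 m per m, over 0.196 m
- tag_yellow: yellow marker block of the other lane, for the yellow cartons; same build and frame as the blue one
- caddy: grey carry caddy, fixed: tray 262 mm (x) by 206 mm (y), rim 24 mm high, six black foam pockets about 52 x 87 mm, 3 along x (-0.070, 0, +0.070) by 2 along y (-0.0475, +0.0475). Pocket floors at z 0.008, foam between them up to z 0.018, cartons' tops at z 0.038. Origin on the bench under its middle, z up. Ears at both ends (x +-0.129), 62 mm high, carry the handle
- handle (a joint): angle of the caddy's black carry handle, rad: 0 upright, 1.5 folded down on the caddy's +y side, away from the rack; both are end stops with a sprung detent. It resists (about 3 to 5 N at the bar) from 0.44 to 0.20 going up and from 1.06 to 1.30 going down, then is drawn home; between these it stays where left. Begins between 0 and 0.7; when up it bars the way to the pockets
- handle_bar (a point): middle of the handle's round grip bar, 14 mm thick, 284 mm long, parallel to the caddy's x, 130 mm from the hinge line. At angle q it lies at caddy y = 0.130 sin q, z = 0.050 + 0.130 cos q. The handle's side arms (14 mm wide) run at caddy x = +-0.138
- handle_hinge (a point): middle of the handle's hinge line, which runs along the caddy's x through both ears, 50 mm above the bench
- vial1: clear culture vial with brown food and a white plug, 29 mm thick, 110 mm tall, standing on the bench beyond the work; origin at the centre of its underside. Not part of the job
- vial2: a second such vial, standing. Not part of the job
- dish: flat closed clear dish, 90 mm across, 15 mm high, lying on the bench beside the rack. Not part of the job
- blue1: blue cardboard carton of glass slides with a white paper band: 44 mm (its x) by 78 mm (its y) by 30 mm high (its z), about 170 g; origin at its very centre. Begins flat in a foam pocket of the caddy, its y roughly along the caddy's y. There are up to three blue ones; one that is absent reads None from the start
- blue2: blue cardboard carton of glass slides with a white paper band: 44 mm (its x) by 78 mm (its y) by 30 mm high (its z), about 170 g; origin at its very centre. Begins flat in a foam pocket of the caddy, its y roughly along the caddy's y. There are up to three blue ones; one that is absent reads None from the start
- blue3: blue cardboard carton of glass slides with a white paper band: 44 mm (its x) by 78 mm (its y) by 30 mm high (its z), about 170 g; origin at its very centre. Begins flat in a foam pocket of the caddy, its y roughly along the caddy's y. There are up to three blue ones; one that is absent reads None from the start
- yellow1: yellow cardboard carton of glass slides with a white paper band: 44 mm (its x) by 78 mm (its y) by 30 mm high (its z), about 170 g; origin at its very centre. Begins flat in a foam pocket of the caddy, its y roughly along the caddy's y. There are up to three yellow ones; one that is absent reads None from the start
- yellow2: yellow cardboard carton of glass slides with a white paper band: 44 mm (its x) by 78 mm (its y) by 30 mm high (its z), about 170 g; origin at its very centre. Begins flat in a foam pocket of the caddy, its y roughly along the caddy's y. There are up to three yellow ones; one that is absent reads None from the start
- yellow3: yellow cardboard carton of glass slides with a white paper band: 44 mm (its x) by 78 mm (its y) by 30 mm high (its z), about 170 g; origin at its very centre. Begins flat in a foam pocket of the caddy, its y roughly along the caddy's y. There are up to three yellow ones; one that is absent reads None from the start
There are look-alikes about, which are no part of the job. What is shaped like the yellow3 but green is not meant.

How it is judged (in metres and radians):
On the way, in this order (a step that is already met when the one before it is completed fails the run):
1. the caddy's handle is folded right down and seated in its lower detent (value of joint handle above 1.4 rad), for 0.2 s.
2. every carton lies flat and crosswise in the lane of its colour, down at the stop or against the carton before it (x of blue1 in the frame of tag_blue between -0.128 and 0 m and y of blue1 in the frame of tag_blue between -0.012 and 0.012 m and z of blue1 in the frame of tag_blue between 0.01 and 0.043 m and angle between the z axis of each of blue1, blue2, blue3 and the z axis of tag_blue, either way round below 0.26 rad and angle between the y axis of each of blue1, blue2, blue3 and the y axis of tag_blue, either way round below 0.2 rad and (x of blue1 in the frame of tag_blue above -0.026 m or distance between blue1 and blue2 below 0.05 m or distance between blue1 and blue3 below 0.05 m) and linear speed of each of blue1, blue2, blue3, yellow1, yellow2, yellow3 below 0.03 m/s and x of blue2 in the frame of tag_blue between -0.128 and 0 m and y of blue2 in the frame of tag_blue between -0.012 and 0.012 m and z of blue2 in the frame of tag_blue between 0.01 and 0.043 m and (x of blue2 in the frame of tag_blue above -0.026 m or distance between blue2 and blue1 below 0.05 m or distance between blue2 and blue3 below 0.05 m) and x of blue3 in the frame of tag_blue between -0.128 and 0 m and y of blue3 in the frame of tag_blue between -0.012 and 0.012 m and z of blue3 in the frame of tag_blue between 0.01 and 0.043 m and (x of blue3 in the frame of tag_blue above -0.026 m or distance between blue3 and blue1 below 0.05 m or distance between blue3 and blue2 below 0.05 m) and x of yellow1 in the frame of tag_yellow between -0.128 and 0 m and y of yellow1 in the frame of tag_yellow between -0.012 and 0.012 m and z of yellow1 in the frame of tag_yellow between 0.01 and 0.043 m and angle between the z axis of each of yellow1, yellow2, yellow3 and the z axis of tag_yellow, either way round below 0.26 rad and angle between the y axis of each of yellow1, yellow2, yellow3 and the y axis of tag_yellow, either way round below 0.2 rad and (x of yellow1 in the frame of tag_yellow above -0.026 m or distance between yellow1 and yellow2 below 0.05 m or distance between yellow1 and yellow3 below 0.05 m) and x of yellow2 in the frame of tag_yellow between -0.128 and 0 m and y of yellow2 in the frame of tag_yellow between -0.012 and 0.012 m and z of yellow2 in the frame of tag_yellow between 0.01 and 0.043 m and (x of yellow2 in the frame of tag_yellow above -0.026 m or distance between yellow2 and yellow1 below 0.05 m or distance between yellow2 and yellow3 below 0.05 m) and x of yellow3 in the frame of tag_yellow between -0.128 and 0 m and y of yellow3 in the frame of tag_yellow between -0.012 and 0.012 m and z of yellow3 in the frame of tag_yellow between 0.01 and 0.043 m and (x of yellow3 in the frame of tag_yellow above -0.026 m or distance between yellow3 and yellow1 below 0.05 m or distance between yellow3 and yellow2 below 0.05 m)), for 0.2 s.
3. the handle is upright again and seated in its upper detent (value of joint handle below 0.08 rad and velocity of joint handle between -0.1 and 0.1 rad/s), for 0.2 s.
At the end, for the whole second after the job is handed in: Every carton present rests flat (0.26 rad) and crosswise (0.2 rad) in the lane of its colour, within 12 mm of its centre line, one layer, its middle within 26 mm of the stop or 50 mm of another there; the handle is upright (below 0.08 rad) (all of step 2 and all of step 3); the robot touches nothing.
It fails at once if the vial1 is knocked over or pushed away (distance of vial1 from where it was at the start of the episode above 0.04 m or angle between vial1's own z axis and vertical above 0.5 rad).
It fails at once if the vial2 is knocked over or pushed away (distance of vial2 from where it was at the start of the episode above 0.04 m or angle between vial2's own z axis and vertical above 0.5 rad).
It fails at once if the dish is pushed away (distance of dish from where it was at the start of the episode above 0.05 m).
Of blue1, blue2, blue3, yellow1, yellow2, yellow3 only 4 to 6 are there at a start; the rules pass over those that are not, and their reading is None.
At some moment in a run one of blue1, blue2, blue3, yellow1, yellow2, yellow3 may be knocked a few centimetres aside while the robot is not near it.
Once in a run the grip may slacken for a moment while it holds something.
It also fails if it takes over 210 s, if anything falls off the work surface, if the arm or the gripper's body presses on something with over 40 N, if the wrist force passes 120 N, or if a joint passes its speed limit or range.

## Working session

There is one attempt and no reset: what is moved stays moved. The work goes in short steps, Python scripts to look and compute and a shell command to move; the robot and the scene stay as the last step left them, time stands still between calls to the robot, and variables do not carry over. Pictures are saved under pics/ and viewed, at most 14 in all, crops included, and the job is handed in when it is done.

```bash
mkdir -p pics; python3 - <<'E'
from bench import ctrl
import cv2,numpy as np
np.set_printoptions(precision=3,suppress=True)
s=ctrl.state();print(s)
for n in("scene","top"):
    f=ctrl.grab_frame(n);cv2.imwrite(f"pics/{n}0.png",f[:,:,::-1]);print(n,ctrl.calibration(n))
print(ctrl.calibration("wrist"))
E
```

```text
{'clock': 0.0, 'joint_pos': array([-1.207,  0.616, -0.013,  1.425,  0.008,  1.103, -0.04 ]), 'joint_vel': array([-0.   ,  0.   , -0.   , -0.001, -0.002, -0.   ,  0.   ]), 'joint_efforts': array([  0.   , -46.921,   0.259, -17.104,   0.01 ,   0.009,  -0.   ]), 'ee_pos': array([247.451, 600.7  , 403.522]), 'orientation': array([-0.   ,  0.194,  0.981, -0.001]), 'contact_force': array([-0.371,  0.833,  0.312]), 'torque': array([-0.043,  0.045,  0.055]), 'finger_force': 0.0, 'finger_gap': 0.9995556092961638}
scene {'K': array([[569.21 ,   0.   , 323.574],
       [  0.   , 569.21 , 235.809],
       [  0.   ,   0.   ,   1.   ]]), 'view': array([[  -0.729,    0.684,    0.009,  512.382],
       [   0.489,    0.531,   -0.692, -140.046],
       [  -0.478,   -0.5  ,   -0.722, 1608.076],
       [   0.   ,    0.   ,    0.   ,    1.   ]])}
top {'K': array([[602.827,   0.   , 330.138],
       [  0.   , 602.827, 231.632],
       [  0.   ,   0.   ,   1.   ]]), 'view': array([[  -0.002,   -1.   ,   -0.013, -102.091],
       [  -0.992,    0.004,   -0.128,  623.181],
       [   0.128,    0.013,   -0.992, 1514.434],
       [   0.   ,    0.   ,    0.   ,    1.   ]])}
{'K': array([[366.924,   0.   , 317.771],
       [  0.   , 366.924, 237.188],
       [  0.   ,   0.   ,   1.   ]]), 'hand_eye': array([[ 0.   , -0.948, -0.319, 82.139],
       [ 1.   ,  0.   ,  0.   , -0.157],
       [-0.   , -0.319,  0.948, 32.089],
       [ 0.   ,  0.   ,  0.   ,  1.   ]])}
```

View pics/top0.png

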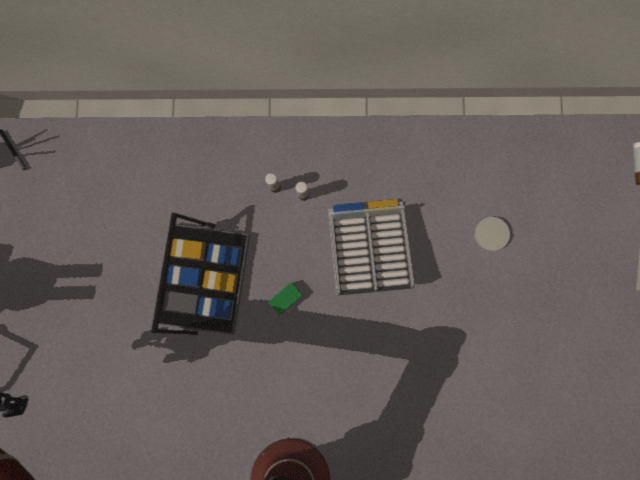

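View pics/scene0.png

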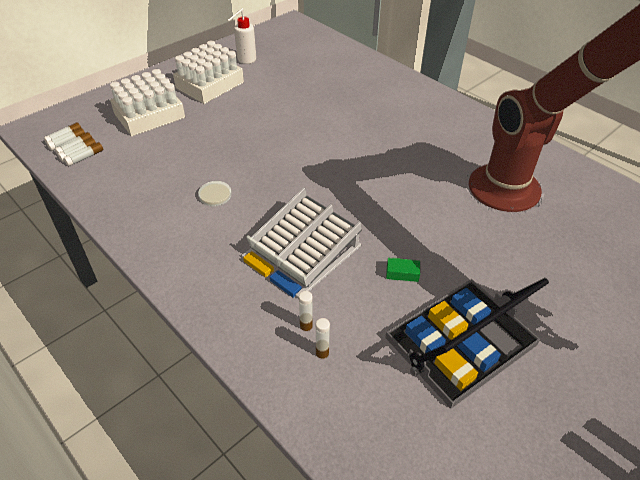

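Top view: caddy centre is near (200,280), with blue cartons at (222,254), (184,276), (214,307) and yellow ones at (187,249), (219,281). One pocket is empty. The rack is at (371,250) with the blue tag on the left lane (350,207) and the yellow on the right (383,204). The green decoy is at (285,298). The handle leans left (+y), its bar running from (175,215) to (155,330).

```bash
cat > h.py <<'E'
from bench import ctrl
import cv2,numpy as np
from scipy.spatial.transform import Rotation as R
np.set_printoptions(precision=3,suppress=True)
def pose(s=None):
    s=s or ctrl.state();q=s['orientation'];T=np.eye(4)
    T[:3,:3]=R.from_quat([q[1],q[2],q[3],q[0]]).as_matrix();T[:3,3]=s['ee_pos'];return T
def cam(n):
    """K, camera->world"""
    c=ctrl.calibration(n)
    return c['K'],(pose()@c['hand_eye'] if n=="wrist" else np.linalg.inv(c['view']))
def grab(n,name=None):
    C=cam(n);f=ctrl.grab_frame(n)
    if name: cv2.imwrite(f"pics/{name}.png",f[:,:,::-1])
    return f,C
def ray(C,px):
    K,T=C;px=np.atleast_2d(px).astype(float)
    d=np.c_[px,np.ones(len(px))]@np.linalg.inv(K).T@T[:3,:3].T
    return T[:3,3],d
def plane(C,px,z):
    o,d=ray(C,px);return o+d*((z-o[2])/d[:,2])[:,None]
def proj(C,P):
    K,T=C;p=(np.atleast_2d(P)-T[:3,3])@T[:3,:3]@K.T
    return p[:,:2]/p[:,2:]
HSV={'blue':((100,110,40),(130,255,255)),'yellow':((15,130,60),(32,255,255)),'green':((50,120,30),(80,255,255))}
def blobs(f,col,amin=100):
    m=cv2.inRange(cv2.cvtColor(f,cv2.COLOR_RGB2HSV),*HSV[col])
    cs,_=cv2.findContours(m,cv2.RETR_EXTERNAL,cv2.CHAIN_APPROX_NONE)
    return [c[:,0,:] for c in cs if cv2.contourArea(c)>amin]
E
python3 - <<'E'
from h import *
f,C=grab("top")
for col in('blue','yellow'):
    for c in blobs(f,col,30):
        P=plane(C,c,38)[:,:2]
        (x,y),wh,a=cv2.minAreaRect(P.astype(np.float32));print(col,c.mean(0),x,y,wh,a)
g=cv2.resize(f[190:345,145:425],None,fx=2.8,fy=2.8,interpolation=cv2.INTER_CUBIC)
g=cv2.convertScaleAbs(g,alpha=1.8)
cv2.imwrite("pics/crop1.png",g[:,:,::-1]);print(g.shape)
E
```

```text
blue [219.676 308.309] 427.6185607910156 176.62420654296875 (50.05987548828125, 42.83629608154297) 81.2331314086914
blue [200.132 305.474] 434.77032470703125 227.44891357421875 (11.568253517150879, 43.44535827636719) 80.01765441894531
blue [188.985 276.224] 509.11578369140625 256.9544372558594 (51.73689270019531, 43.693817138671875) 84.15675354003906
blue [169.256 274.205] 514.9180297851562 308.89422607421875 (12.053844451904297, 42.28131103515625) 83.67793273925781
blue [228.47  255.106] 562.8987426757812 158.07923889160156 (49.772525787353516, 44.394683837890625) 81.52618408203125
blue [208.846 252.231] 570.40234375 208.5514678955078 (11.363672256469727, 44.105323791503906) 83.1902847290039
blue [348.    206.797] 687.9312744140625 -150.2115020751953 (15.945570945739746, 73.80717468261719) 5.548502445220947
yellow [224.783 281.725] 494.70806884765625 165.9698944091797 (52.85417175292969, 45.139381408691406) 80.44170379638672
yellow [205.325 278.975] 502.77740478515625 216.1078338623047 (13.126127243041992, 44.30269241333008) 81.8357925415039
yellow [192.377 249.203] 578.6736450195312 250.9817657470703 (53.61960220336914, 45.88065719604492) 83.46217346191406
yellow [173.05 247.5 ] 583.4674072265625 301.8085021972656 (11.753910064697266, 45.0407600402832) 83.62512969970703
yellow [382.5   203.382] 696.222412109375 -239.72796630859375 (17.838821411132812, 76.6320571899414) 5.025003910064697
(434, 784, 3)
```

View pics/crop1.png

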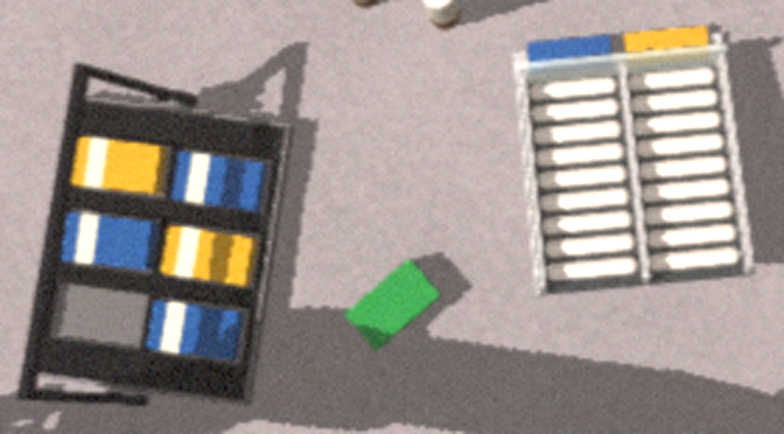

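Crop: the tray's right rim corners are at crop (288,122) and (248,400), and the handle bar ends at (80,65) and (25,398). The rack mouth is at the bottom, its divider running from (645,280) to (622,60). Blue is the left lane and yellow the right.

```bash
python3 - <<'E'
from h import *
from scipy.optimize import least_squares
f,C=grab("top")
B=[]
for col in('blue','yellow'):
    bs=[c for c in blobs(f,col,30) if c[:,0].max()<260]
    bs.sort(key=lambda c:c[:,1].mean())
    for a,b in zip(bs[::2],bs[1::2]):
        P=plane(C,np.r_[a,b],38)[:,:2].astype(np.float32)
        r=cv2.minAreaRect(P);B.append(r[0])
        bx=cv2.boxPoints(r);e=bx[1]-bx[0],bx[2]-bx[1];l=max(e,key=np.linalg.norm);l=l*np.sign(l[1])
        print(col,np.array(r[0]),np.array(r[1]),"yaw",np.arctan2(-l[0],l[1]))
B=np.array(B)
slots=np.array([(-70,-47.5),(0,47.5),(70,-47.5),(0,-47.5),(70,47.5)])
o=[np.argsort(B[:3,0]),np.argsort(B[3:,0])]
Bs=np.r_[B[:3][o[0]],B[3:][o[1]]]
rot=lambda t:np.array([[np.cos(t),-np.sin(t)],[np.sin(t),np.cos(t)]])
F=least_squares(lambda p:(slots@rot(p[2]).T+p[:2]-Bs).ravel(),[500,215,-.14]);print("caddy",F.x,F.fun)
c=[(247.9,233.6),(233.6,332.9)];Q=plane(C,c,24);print("rim corners in caddy",(Q[:,:2]-F.x[:2])@rot(F.x[2]))
# handle
for q in np.arange(0,.75,.1):
    P=plane(C,[(173.6,213.2),(153.9,332.1)],50+130*np.cos(q)+7)
    print(q,130*np.sin(q),((P[:,:2]-F.x[:2])@rot(F.x[2])).ravel())
# rollers
hsv=cv2.cvtColor(f,cv2.COLOR_RGB2HSV)
m=cv2.inRange(hsv,(0,0,150),(180,70,255));m[:, :325]=0;m[:,415:]=0;m[:205]=0;m[295:]=0
cs,_=cv2.findContours(m,cv2.RETR_EXTERNAL,cv2.CHAIN_APPROX_NONE)
for k in cs:
    if cv2.contourArea(k)>40:
        u=cv2.minAreaRect(k);p=np.array(u[0]);
        z=50
        for _ in range(5):
            P=plane(C,p,z)[0]; z=32+.192*(687-P[0]-7)
        print("roller",p,P,np.array(u[1]))
E
```

```text
blue [565.373 173.388] [82.7   44.423] yaw -0.13881302
blue [510.867 273.011] [84.338 43.405] yaw -0.11211958
blue [429.631 192.762] [82.528 43.809] yaw -0.1413275
yellow [580.174 265.805] [84.146 46.209] yaw -0.107565135
yellow [496.995 181.546] [82.807 45.048] yaw -0.15444279
caddy [504.114 228.711  -0.144] [-1.603 -1.027  0.055  2.71   1.21  -1.72   0.311  0.155  0.026 -0.117]
rim corners in caddy [[ 132.071 -100.075]
 [-125.367 -104.397]]
0.0 0.0 [ 138.489   53.407 -139.386   50.183]
0.1 12.97834416408766 [ 138.567   53.6   -139.438   50.374]
0.2 25.82701300335796 [ 138.8     54.176 -139.593   50.946]
0.30000000000000004 38.41762686597415 [ 139.185   55.129 -139.848   51.892]
0.4 50.62438450012457 [ 139.719   56.451 -140.203   53.203]
0.5 62.32532001854639 [ 140.397   58.128 -140.653   54.867]
0.6000000000000001 73.4035215413546 [ 141.211   60.143 -141.193   56.866]
0.7000000000000001 83.74829934089985 [ 142.154   62.476 -141.819   59.181]
roller [358.549 285.541] [ 483.026 -174.886   69.819] [ 4.074 23.087]
roller [395.05  281.995] [ 491.696 -266.172   68.154] [ 3.98 23.98]
roll
[... 403 characters left out ...]
.976 22.307]
roller [355.069 252.693] [ 566.856 -167.264   53.724] [ 3.98  22.289]
roller [391. 249.] [ 576.159 -258.734   51.937] [ 4. 22.]
roller [354.012 244.61 ] [ 587.946 -164.835   49.674] [ 3.865 22.197]
roller [389.629 241.287] [ 596.345 -255.873   48.062] [ 3.881 23.085]
roller [353.515 236.649] [ 608.895 -163.814   45.652] [ 3.781 21.393]
roller [388.579 233.292] [ 617.446 -253.835   44.01 ] [ 3.881 23.184]
roller [352.484 228.844] [ 629.614 -161.406   41.674] [ 3.873 23.083]
roller [388.035 225.347] [ 638.595 -253.074   39.95 ] [ 3.881 22.09 ]
roller [351.504 221.045] [ 650.496 -159.111   37.665] [ 3.803 23.087]
roller [387.015 217.649] [ 659.268 -251.059   35.981] [ 3.881 22.189]
```

```bash
cat >> h.py <<'E'
CAD=[504.1,228.7,-.144]; RACK=[571.5,-213,.094]
def fr(F,x,y):
    c,s=np.cos(F[2]),np.sin(F[2]);return np.array([F[0]+c*x-s*y,F[1]+s*x+c*y])
def go(x,y,z,yaw,tilt=0.):
    """yaw: world angle of tool y; tool z down, turned by tilt about tool x. prints deltas in current tool axes and rotation in tool axes"""
    T=pose();Y=np.array([np.cos(yaw),np.sin(yaw),0]);Z=np.array([0,0,-1.]);G=np.c_[np.cross(Y,Z),Y,Z]@R.from_rotvec([tilt,0,0]).as_matrix()
    d=np.array([x,y,z])-T[:3,3]
    print("at",T[:3,3],"rot",R.from_matrix(T[:3,:3].T@G).as_rotvec(),"d before turn",T[:3,:3].T@d,"d after turn",G.T@d)
E
python3 -m crank '[[0,0,-0.124,0,0,0,0.6],[0,0,-0.124,0,0,0,0.6],[0,0,0,-34,-31,0,0.6],[0,0,0,-34,-31,0,0.6],[0,0,0,-34,-31,0,0.6],[0,0,0,-34,-31,0,0.6],[0,0,0,-34,-31,0,0.6],[0,0,0,-34,-31,0,0.6]]' 30
python3 -m crank '[[0,0,0,-34,-31,0,0.6],[0,0,0,-34,-31,0,0.6],[0,0,0,-34,-31,0,0.6],[0,0,0,0,0,0,0.6],[0,0,0,0,0,0,0.6]]'
python3 - <<'E'
from h import *
p=fr(CAD,0,55);go(p[0],p[1],400,np.pi/2-.144)
f,C=grab("wrist","w1")
grid={(y,z):proj(C,[[*fr(CAD,0,y),z]])[0].round() for y,z in((57,168),(0,38),(-47.5,38))};print(grid)
E
```

```text
clock: 1.0
ee_pos: [424.0, 386.2, 404.7]
orientation: [-0.0, 0.071, 0.997, -0.0]
contact_force: [0.9, -0.2, 0.2]
finger_gap: 0.603
finger_force: 0.0
clock: 1.5
ee_pos: [511.7, 279.7, 404.4]
orientation: [-0.0, 0.073, 0.997, -0.0]
contact_force: [-0.8, -0.1, 0.3]
finger_gap: 0.599
finger_force: 0.0
at [511.658 279.685 404.413] rot [-0.001 -0.    -0.003] d before turn [0.171 3.46  4.411] d after turn [0.164 3.458 4.413]
{(57, 168): array([327., 258.]), (0, 38): array([263., 207.]), (-47.5, 38): array([212., 207.])}
```

View pics/w1.png

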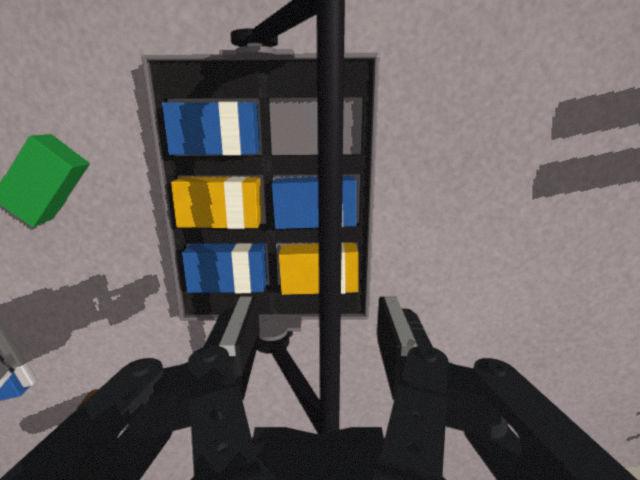

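The wrist view shows the bar vertical at column ~330, between the open fingers (centre ~316). The cartons lie as measured. Next I grip the bar and follow its arc down.

```bash

python3 -m crank '[[0,0,0,0,7,28,0.6],[0,0,0,0,0,28,0.6],[0,0,0,0,0,27,0.6],[0,0,0,0,0,0,0.0],[0,0,0,0,0,0,0.0],[0,0,0,0,0,0,0.0],[0,0,0,0,0,0,0.0]]' 30
python3 -m crank '[[0,0,0,0,7.5,4.4,0],[0,0,0,0,7.4,4.4,0],[0,0,0,0,7.6,6.1,0],[0,0,0,0,7.6,6.1,0],[0,0,0,0,6.6,7.1,0],[0,0,0,0,6.6,7.2,0],[0,0,0,0,0,0,0]]'
```

```text
clock: 2.25
ee_pos: [511.5, 289.2, 323.1]
orientation: [0.001, 0.071, 0.997, 0.001]
contact_force: [-0.7, 1.5, 0.1]
finger_gap: 0.148
finger_force: 29.4
clock: 2.95
ee_pos: [517.9, 332.3, 284.7]
orientation: [-0.0, 0.071, 0.997, 0.0]
contact_force: [-1.9, 1.7, 0.0]
finger_gap: 0.146
finger_force: 31.3
```

```bash

python3 -m crank '[[0,0,0,0,5.5,8.0,0],[0,0,0,0,5.5,8.1,0],[0,0,0,0,4.2,8.8,0],[0,0,0,0,4.2,8.8,0],[0,0,0,0,2.8,9.3,0],[0,0,0,0,2.8,9.3,0],[0,0,0,0,1.5,9.6,0],[0,0,0,0,1.4,9.7,0]]' 40
python3 -m crank '[[0,0,0,0,0,2,0],[0,0,0,0,0,0,0],[0,0,0,0,0,0,0]]'
python3 -m crank '[[0,0,0,0,0,0,0.5],[0,0,0,0,0,0,0.5],[0,0,0,0,0,0,0.5],[0,0,0,0,0,0,0.5],[0,0,0,0,0,-40,0.5],[0,0,0,0,0,-40,0.5],[0,0,0,0,0,-40,0.5],[0,0,0,0,0,-20,0.5]]'
python3 - <<'E'
from h import *
f,C=grab("top","t2")
for q in(1.3,1.5):print(q,proj(C,[[*fr(CAD,x,130*np.sin(q)),50+130*np.cos(q)+7] for x in(-142,142)]))
g=cv2.resize(f[190:345,125:425],None,fx=2.6,fy=2.6,interpolation=cv2.INTER_CUBIC)
cv2.imwrite("pics/crop2.png",cv2.convertScaleAbs(g,alpha=1.8)[:,:,::-1])
p=fr(CAD,0,-47.5);go(p[0],p[1],300,-.144)
E
```

```text
clock: 3.75
ee_pos: [521.7, 359.2, 213.8]
orientation: [-0.0, 0.071, 0.997, 0.0]
contact_force: [-3.2, 1.1, 2.3]
finger_gap: 0.147
finger_force: 42.3
clock: 4.05
ee_pos: [521.7, 359.2, 212.3]
orientation: [-0.0, 0.071, 0.997, 0.0]
contact_force: [-2.9, 3.8, -3.3]
finger_gap: 0.147
finger_force: 41.9
clock: 4.85
ee_pos: [522.8, 358.7, 357.2]
orientation: [0.003, 0.072, 0.997, 0.002]
contact_force: [0.4, 0.3, 0.3]
finger_gap: 0.498
finger_force: 0.0
1.3 [[135.419 327.304]
 [156.001 213.889]]
1.5 [[137.105 326.746]
 [157.306 215.224]]
at [523.229 359.056 359.683] rot [0.013 0.001 1.571] d before turn [   0.815 -179.698   58.319] d after turn [-179.251   -0.224   59.683]
```

View pics/crop2.png

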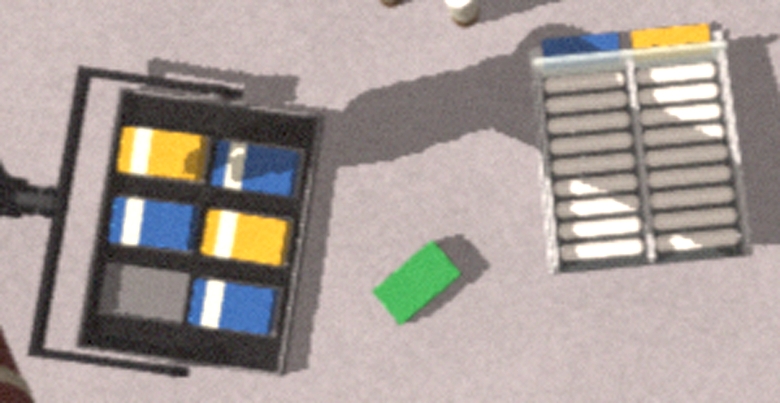

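The handle lies down at the +y side: its bar ends match the projection for 1.5 rad, and the cartons are unmoved. Next I turn the tool and go over the yellow carton near the middle.

```bash

python3 -m crank '[[0,0,0.143,0,0,0,0.75],[0,0,0.143,0,0,0,0.75],[0,0,0.143,0,0,0,0.75],[0,0,0.143,0,0,0,0.75],[0,0,0.143,0,0,0,0.75],[0,0,0.143,0,0,0,0.75],[0,0,0.143,0,0,0,0.75],[0,0,0.143,0,0,0,0.75]]'
python3 -m crank '[[0,0,0.143,0,0,0,0.75],[0,0,0.143,0,0,0,0.75],[0,0,0.141,0,0,0,0.75],[0,0,0,-45,0,0,0.75],[0,0,0,-45,0,0,0.75],[0,0,0,-45,0,0,0.75],[0,0,0,-44,0,0,0.75],[0,0,0,0,0,0,0.75]]'
cat >> h.py <<'E'
def cartons(f,C,z=38,kernel=25):
    """top faces: colour blobs joined across the white band"""
    out=[]
    for col in('blue','yellow'):
        m=cv2.inRange(cv2.cvtColor(f,cv2.COLOR_RGB2HSV),*HSV[col])
        m=cv2.morphologyEx(m,cv2.MORPH_CLOSE,np.ones((kernel,kernel),np.uint8))
        for c in cv2.findContours(m,cv2.RETR_EXTERNAL,cv2.CHAIN_APPROX_NONE)[0]:
            if cv2.contourArea(c)<300: continue
            P=plane(C,c[:,0],z)[:,:2].astype(np.float32);r=cv2.minAreaRect(P);b=cv2.boxPoints(r)
            l=max(b[1]-b[0],b[2]-b[1],key=np.linalg.norm);l=l*np.sign(l[1])
            o=(col,np.array(r[0]),np.sort(r[1]),float(np.arctan2(-l[0],l[1])));out.append(o);print(*o,c[:,0].mean(0))
    return out
E
python3 - <<'E'
from h import *
f,C=grab("wrist","w3")
cartons(f,C);go(497,181.5,250,-.15)
E
```

```text
clock: 5.7
ee_pos: [521.9, 358.3, 352.2]
orientation: [0.0, 0.602, 0.798, -0.001]
contact_force: [-0.4, 0.1, 0.3]
finger_gap: 0.746
finger_force: 0.0
clock: 6.5
ee_pos: [495.9, 173.5, 353.1]
orientation: [0.002, 0.76, 0.65, -0.002]
contact_force: [0.2, 0.6, 0.5]
finger_gap: 0.75
finger_force: 0.0
blue [430.951 196.376] [48.223 80.935] -0.1431671380996704 [232.194 200.728]
blue [562.85  177.676] [48.316 80.654] -0.14243066310882568 [401.635 198.348]
blue [508.183 261.774] [43.792 48.362] -0.10902196168899536 [316.035  99.124]
blue [513.162 309.019] [12.74  44.194] 1.4600653648376465 [312.939  26.506]
yellow [702.382  -1.443] [24.468 35.692] 0.6643011569976807 [568.938 366.562]
yellow [721.096  68.619] [23.367 30.313] 0.8553348779678345 [597.157 297.284]
yellow [496.525 185.78 ] [44.94  80.107] -0.15406203269958496 [316.43 202.5 ]
yellow [577.763 273.26 ] [48.38  83.848] -0.1100708618760109 [409.447  58.678]
at [496.3   177.391 353.021] rot [-0.     0.002 -0.001] d before turn [  4.365   0.076 103.013] d after turn [  4.168   0.078 103.021]
```

View pics/w3.png

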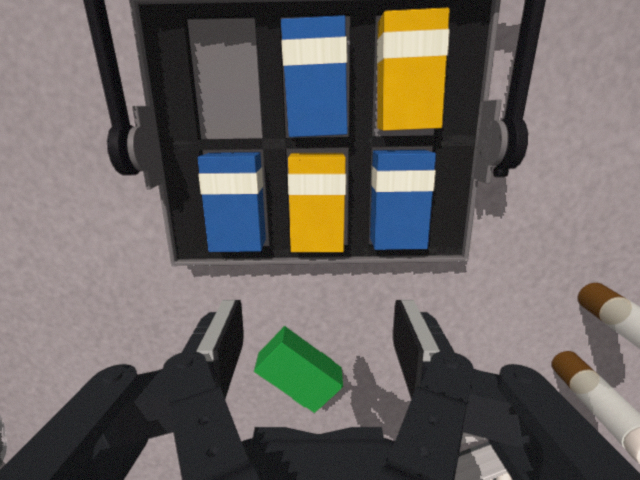

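Wrist view: five cartons in their pockets. The front row is blue (232,201), yellow (317,202), blue (402,198); the back row is blue (316,75) and yellow (412,70). The frame was probably taken before the arm had settled, so I'll re-measure once it is still.

```bash

python3 -m crank '[[0,0,0,4,0,50,0.75],[0,0,0,0,0,50,0.75],[0,0,0,0,0,0,0.75],[0,0,0,0,0,0,0.75],[0,0,0,0,0,0,0.75]]'
python3 - <<'E'
from h import *
f,C=grab("wrist","w4")
cartons(f,C)
m=cv2.inRange(cv2.cvtColor(f,cv2.COLOR_RGB2HSV),*HSV['yellow']);
# yellow top face edges at the image column of the middle carton
for v in range(0,300,1): pass
f,C=grab("wrist");cartons(f,C)
go(496.5,183,195,-.15)
E
```

```text
clock: 7.05
ee_pos: [498.1, 186.0, 255.3]
orientation: [0.001, 0.756, 0.655, 0.002]
contact_force: [0.3, 0.9, -0.0]
finger_gap: 0.755
finger_force: 0.0
blue [430.851 184.669] [49.962 55.516] -0.1393531709909439 [197.347 286.263]
blue [560.015 166.626] [49.703 55.779] -0.14077025651931763 [427.955 287.297]
blue [437.408 230.346] [17.628 49.803] 1.4279570579528809 [189.534 210.161]
blue [566.359 212.047] [18.179 49.679] 1.4279677867889404 [437.509 209.765]
blue [508.266 261.797] [44.042 48.593] -0.1057419702410698 [314.484 123.518]
blue [513.357 308.409] [12.848 43.933] 1.4293015003204346 [310.171  15.624]
yellow [686.992  16.38 ] [12.193 31.875] 0.1292390674352646 [633.557 461.034]
yellow [494.145 170.248] [44.277 47.96 ] -0.14884568750858307 [313.218 295.782]
yellow [501.803 219.65 ] [18.822 43.999] 1.4110300540924072 [313.936 212.904]
yellow [574.707 256.066] [48.538 49.948] 1.4610874652862549 [455.08 114.99]
yellow [579.469 299.107] [14.072 49.898] 1.4585716724395752 [458.498  12.491]
blue [432.763 197.992] [49.744 82.87 ] -0.143080934882164 [196.018 253.04 ]
blue [561.888 179.826] [49.597 83.052] -0.14011619985103607 [429.341 255.24 ]
blue [508.399 261.757] [44.266 48.545] -0.10853663086891174 [314.377 123.531]
blue [513.368 308.308] [13.278 43.784] 1.429330587387085 [310.078  15.709]
yellow [687.549  15.776] [12.246 32.126] 0.12881004810333252 [633.371 460.831]
yellow [494.186 170.342] [44.376 47.247] -0.14478544890880585 [312.993 295.755]
yellow [501.808 219.612] [18.299 44.101] 1.4272692203521729 [313.523 212.773]
yellow [574.775 256.007] [48.644 49.99 ] 1.4621323347091675 [454.412 114.894]
yellow [579.501 299.077] [14.12  49.924] 1.4535448551177979 [457.544  12.626]
at [497.907 185.811 255.632] rot [ 0.005 -0.003  0.007] d before turn [-3.154 -1.283 60.618] d after turn [-2.989 -0.972 60.632]
```

View pics/w4.png

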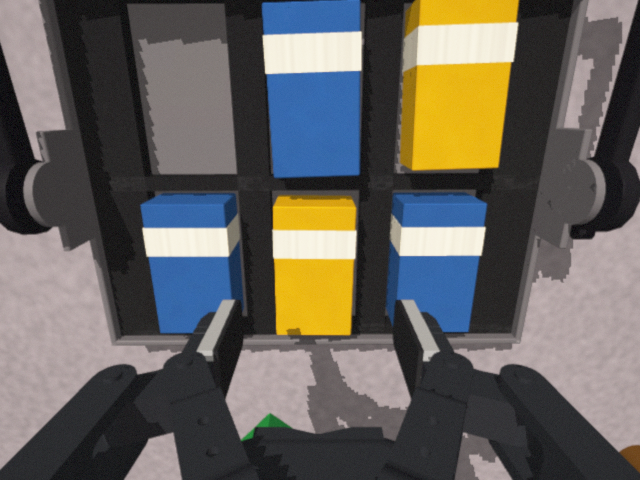

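```bash

python3 -m crank '[[0,0,0,-1,-1.3,20,0.65],[0,0,0,0,0,24,0.65],[0,0,0,0,0,20,0.65],[0,0,0,0,0,0,0.65],[0,0,0,0,0,0,0.65]]' 40
python3 -m crank '[[0,0,0,0,0,0,0.3],[0,0,0,0,0,0,0.3],[0,0,0,0,0,0,0.3],[0,0,0,0,0,0,0.3],[0,0,0,0,0,0,0.3]]' 40
python3 -m crank '[[0,0,0,0,0,-30,0.3],[0,0,0,0,0,-40,0.3],[0,0,0,0,0,-40,0.3],[0,0,0,0,0,0,0.3],[0,0,0,0,0,0,0.3]]' 40
python3 - <<'E'
from h import *
f,C=grab("wrist","w5")
cv2.imwrite("pics/w5c.png",f[150:480,80:560,::-1])
p=fr(RACK,-52,-46);go(p[0],p[1],300,.094)
E
```

```text
clock: 7.65
ee_pos: [496.2, 184.8, 190.5]
orientation: [0.0, 0.756, 0.655, 0.001]
contact_force: [0.6, -0.3, -0.5]
finger_gap: 0.649
finger_force: 0.0
clock: 8.15
ee_pos: [496.3, 184.8, 190.9]
orientation: [0.001, 0.756, 0.655, 0.002]
contact_force: [-0.8, -0.7, 6.5]
finger_gap: 0.505
finger_force: 42.4
clock: 8.65
ee_pos: [495.4, 184.8, 300.2]
orientation: [0.0, 0.756, 0.655, 0.001]
contact_force: [-0.2, 0.4, -2.5]
finger_gap: 0.509
finger_force: 41.5
at [494.934 184.718 298.957] rot [-0.001 -0.    -0.237] d before turn [-439.707   92.541   -1.168] d after turn [-449.149  -13.102   -1.043]
```

View pics/w5c.png

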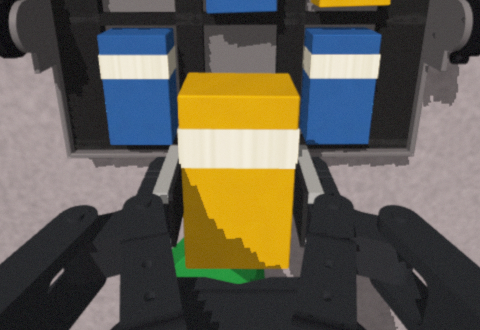

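```bash

cat >> h.py <<'E'
def held(C,rows,u=317,zt=153):
    """tool x of given image rows on the plane tool z=zt (wrist)"""
    H=ctrl.calibration('wrist')['hand_eye'];d=np.c_[np.full(len(rows),u),rows,np.ones(len(rows))]@np.linalg.inv(C[0]).T@H[:3,:3].T
    P=H[:3,3]+d*((zt-H[2,3])/d[:,2])[:,None];return P[:,0]
E
python3 - <<'E'
from h import *
print(held(cam('wrist'),[247,418]))
C=cam('top');c=(np.array([(557,270),(652,262),(748,252)])/2.6+[125,190]);print(plane(C,c,88));c=(np.array([(533,65),(632,55),(725,45)])/2.6+[125,190]);print(plane(C,c,64))
p=fr(RACK,-20,-110);go(p[0],p[1],360,.094)
E
```

```text
[ 37.79  -38.135]
[[ 462.05  -126.551   88.   ]
 [ 469.381 -216.545   88.   ]
 [ 478.595 -307.497   88.   ]]
[[ 662.394 -103.891   64.   ]
 [ 671.911 -200.832   64.   ]
 [ 681.451 -291.908   64.   ]]
at [494.934 184.718 298.957] rot [-0.001 -0.    -0.237] d before turn [-494.415  138.608  -61.208] d after turn [-513.149   18.898  -61.043]
```

```bash

python3 -m crank '[[0,0,0,0,0,-31,0.3],[0,0,0,0,0,-30,0.3],[0,0,-0.12,0,0,0,0.3],[0,0,-0.117,0,0,0,0.3],[0,0,0,-47,2,0,0.3],[0,0,0,-47,2,0,0.3],[0,0,0,-47,2,0,0.3],[0,0,0,-47,2,0,0.3]]' 40
python3 -m crank '[[0,0,0,-47,2,0,0.3],[0,0,0,-47,2,0,0.3],[0,0,0,-47,2,0,0.3],[0,0,0,-47,2,0,0.3],[0,0,0,-47,1,0,0.3],[0,0,0,-47,1,0,0.3],[0,0,0,-43,1,0,0.3],[0,0,0,0,0,0,0.3]]' 40
python3 -m crank '[[0,0,0,0,0,0,0.3],[0,0,0,0,0,0,0.3]]' 40
python3 - <<'E'
from h import *
f,C=grab("wrist","w6")
p=fr(RACK,-17,-46);go(p[0],p[1],300,.094)
print(C[1])
E
```

```text
clock: 9.5
ee_pos: [520.6, -3.2, 358.2]
orientation: [-0.001, 0.673, 0.74, -0.001]
contact_force: [1.0, 0.4, -1.5]
finger_gap: 0.505
finger_force: 41.5
clock: 10.3
ee_pos: [559.6, -332.4, 357.7]
orientation: [0.0, 0.677, 0.736, -0.004]
contact_force: [0.2, -1.1, -0.9]
finger_gap: 0.503
finger_force: 48.2
clock: 10.5
ee_pos: [562.9, -322.6, 358.2]
orientation: [-0.002, 0.672, 0.74, 0.0]
contact_force: [0.3, 0.5, -1.6]
finger_gap: 0.507
finger_force: 48.3
at [ 563.134 -322.172  358.716] rot [-0.001 -0.003  0.003] d before turn [61.715  1.824 58.908] d after turn [61.905  1.576 58.716]
[[   0.995    0.092    0.027  555.085]
 [   0.096   -0.944   -0.314 -240.702]
 [  -0.003    0.315   -0.949  326.436]
 [   0.       0.       0.       1.   ]]
```

View pics/w6.png

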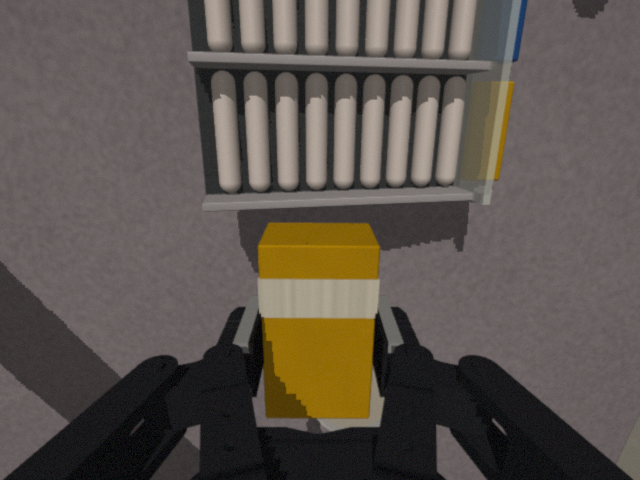

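Wrist view over the yellow lane: divider top edge runs from (190,57) at the mouth to (490,66) at the stop. The outer wall runs from (205,205) to (472,195), the yellow tag sits at (503,130), and the carton is held square.

```bash
python3 - <<'E'
from h import *
C=cam('wrist')
a=plane(C,[(190,57),(205,205)],88);b=plane(C,[(490,66),(472,195)],50)
print(a,b);print((b-a)[:,1]/(b-a)[:,0]); print(np.linalg.norm(a[0]-a[1]),np.linalg.norm(b[0]-b[1]))
# roller ends at surface heights
m=plane(C,[(215,0+72),(229,190)],69);n=plane(C,[(455,77),(449,184)],36);print(m,n,m.mean(0),n.mean(0))
E
```

```text
[[ 476.489 -215.387   88.   ]
 [ 485.322 -304.408   88.   ]] [[ 669.381 -197.122   50.   ]
 [ 677.694 -286.79    50.   ]]
[0.095 0.092]
89.45799000309432 90.05256782775697
[[ 486.163 -220.657   69.   ]
 [ 496.747 -296.869   69.   ]] [[ 651.572 -204.575   36.   ]
 [ 663.636 -282.186   36.   ]] [ 491.455 -258.763   69.   ] [ 657.604 -243.38    36.   ]
```

```bash
sed -i 's/RACK=.*/RACK=[566,-206.3,.094]/' h.py; 
python3 -m crank '[[0.095,0,0,0,0,0,0.3],[0.095,0,0,0,0,0,0.3],[0,0,0,0,0,0,0.3],[0,0,0,0,0,0,0.3]]' 40
python3 - <<'E'
from h import *
p=fr(RACK,-17,-46);go(p[0],p[1],290,.094,.19);go(p[0],p[1],245,.094,.19)
E
```

```text
clock: 10.95
ee_pos: [563.3, -322.7, 359.6]
orientation: [-0.063, 0.669, 0.737, -0.069]
contact_force: [0.3, -0.6, -0.1]
finger_gap: 0.501
finger_force: 48.3
at [ 563.345 -322.721  359.633] rot [ 0.002 -0.     0.003] d before turn [69.603  9.842 69.075] d after turn [69.658  9.784 69.028]
at [ 563.345 -322.721  359.633] rot [ 0.002 -0.     0.003] d before turn [ 69.562  18.258 113.281] d after turn [ 69.658  18.282 113.218]
```

```bash

python3 -m crank '[[0,0,0,35,5,0,0.3],[0,0,0,34.6,5,0,0.3],[0,0,0,0,0,35,0.3],[0,0,0,0,0,34,0.3],[0,0,0,0,0,0,0.3],[0,0,0,0,0,0,0.3]]' 40
python3 - <<'E'
from h import *
p=fr(RACK,-17,-46);go(p[0],p[1],245,.094,.19)
E
```

```text
clock: 11.55
ee_pos: [553.0, -255.5, 290.9]
orientation: [-0.063, 0.67, 0.736, -0.07]
contact_force: [1.4, -0.5, -1.1]
finger_gap: 0.504
finger_force: 48.3
at [ 552.977 -255.479  290.932] rot [ 0.001  0.    -0.   ] d before turn [ 1.747  9.203 45.004] d after turn [ 1.74   9.246 44.996]
```

```bash

python3 -m crank '[[0,0,0,1,5,22,0.3],[0,0,0,0.5,4,16,0.3],[0,0,0,0,0,5,0.3],[0,0,0,0,0,2,0.3],[0,0,0,0,0,0,0.3],[0,0,0,0,0,0,0.3]]' 40
python3 - <<'E'
from h import *
p=fr(RACK,-17,-46);go(p[0],p[1],245,.094,.19)
f,C=grab("wrist","w7")
E
```

```text
clock: 12.15
ee_pos: [553.5, -254.2, 245.8]
orientation: [-0.063, 0.67, 0.736, -0.07]
contact_force: [-0.6, -0.6, -1.1]
finger_gap: 0.5
finger_force: 48.4
at [ 553.478 -254.249  245.797] rot [ 0.002  0.001 -0.   ] d before turn [0.563 0.116 0.788] d after turn [0.562 0.118 0.789]
```

View pics/w7.png

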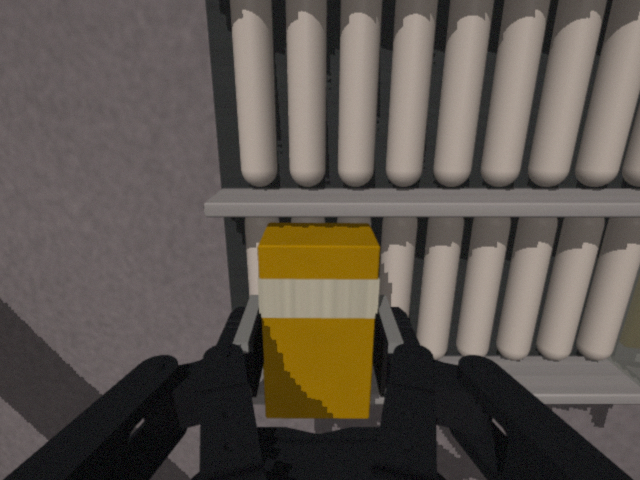

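```bash
python3 - <<'E'
from h import *
C=cam('wrist')
print(held(C,[190,216,357,380,395],zt=167),held(C,[247,418],zt=153),held(C,[225],zt=183))
E
```

```text
[ 55.206  45.195 -18.442 -30.62  -38.887] [ 37.764 -38.169] [36.818]
```

```bash

python3 -m crank '[[0,0,0,1,0,1.5,0.3],[0,0,0,0,0,0,0.3],[0,0,0,0,0,0,0.64],[0,0,0,0,0,0,0.64],[0,0,0,0,0,-10,0.7],[0,0,0,0,0,-30,0.7],[0,0,0,0,0,-40,0.7],[0,0,0,0,0,0,0.7]]' 40
python3 -m crank '[[-0.095,0,0,0,0,0,0.65],[-0.095,0,0,0,0,0,0.65],[0,0,0,0,0,0,0.65]]' 40
python3 - <<'E'
from h import *
f,C=grab("wrist","w8")
cartons(f,C)
p=fr(CAD,-70,-47.5);print(p);go(p[0],p[1],330,-.144)
E
```

```text
clock: 13.0
ee_pos: [570.0, -252.5, 328.0]
orientation: [-0.058, 0.67, 0.737, -0.068]
contact_force: [0.6, -0.1, 0.2]
finger_gap: 0.699
finger_force: 0.0
clock: 13.3
ee_pos: [566.8, -252.1, 322.5]
orientation: [0.0, 0.674, 0.739, 0.0]
contact_force: [-0.3, -1.1, 0.4]
finger_gap: 0.65
finger_force: 0.0
blue [ 686.605 -149.804] [ 2.484 70.424] 0.09018080681562424 [518.089  96.253]
yellow [ 662.473 -249.634] [69.254 96.939] 0.09318560361862183 [451.277 233.177]
[428.008 191.737]
at [ 567.071 -251.877  322.173] rot [-0.001  0.     0.237] d before turn [454.603 -97.313  -7.69 ] d after turn [ 419.066 -201.283   -7.827]
```

View pics/w8.png

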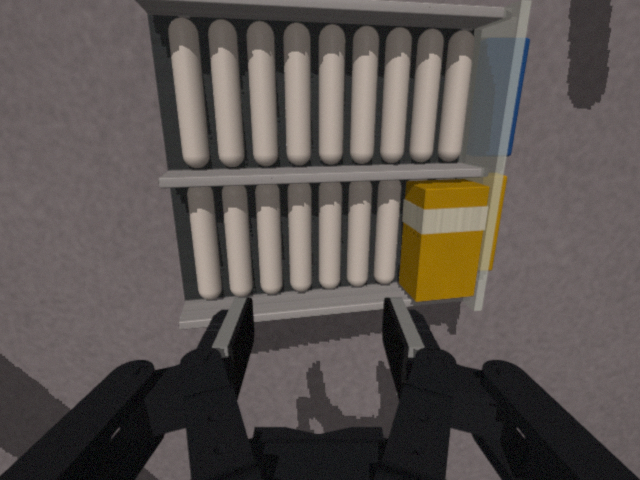

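The yellow carton slid fully down to the stop, at (443,240). Next is the near blue carton.

```bash

cat >> h.py <<'E'
def aim(col,yaw):
    """wrist, hovering at TCP z~255: carton under the gripper from its blob below the band"""
    f,C=grab("wrist");best=None
    bs=[c for c in blobs(f,col,800) if abs(c[:,0].mean()-316)<60 and c[:,1].mean()>225]
    c=max(bs,key=len);P=plane(C,c,38)[:,:2].astype(np.float32);r=cv2.minAreaRect(P)
    b=cv2.boxPoints(r);e=[b[1]-b[0],b[2]-b[1]];l=min(e,key=lambda v:abs(np.arctan2(abs(v[0]),abs(v[1]))));l=l*np.sign(l[1])
    y=float(np.arctan2(-l[0],l[1]));u=l/np.linalg.norm(l);n=np.linalg.norm(l)
    cen=np.array(r[0])+u*(39-n/2);print("carton",cen,"yaw",y,"blob",r[1],c[:,0].min(0),c[:,0].max(0))
    go(cen[0],cen[1],191,y);return cen,y
E
python3 -m crank '[[0,0,0.119,0,0,0,0.65],[0,0,0.118,0,0,0,0.65],[0,0,0,42.2,-20,0,0.65],[0,0,0,42.2,-20,0,0.65],[0,0,0,42.2,-20,0,0.65],[0,0,0,42.2,-20,0,0.65],[0,0,0,42.2,-20,0,0.65],[0,0,0,42.2,-20,0,0.65]]' 40
python3 -m crank '[[0,0,0,42.2,-20,0,0.65],[0,0,0,42.2,-20,0,0.65],[0,0,0,42.2,-20,0,0.65],[0,0,0,42.2,-20,0,0.65],[0,0,0,0,0,34,0.65],[0,0,0,0,0,33,0.65],[0,0,0,0,0,0,0.65],[0,0,0,0,0,0,0.65]]' 40
python3 -m crank '[[0,0,0,0,0,0,0.65],[0,0,0,0,0,0,0.65]]' 40
python3 - <<'E'
from h import *
aim('blue',-.14)
E
```

```text
clock: 14.15
ee_pos: [484.6, 18.2, 321.6]
orientation: [-0.0, 0.756, 0.655, -0.001]
contact_force: [0.4, 0.8, -0.3]
finger_gap: 0.647
finger_force: 0.0
clock: 14.95
ee_pos: [430.3, 194.6, 254.6]
orientation: [0.0, 0.756, 0.655, -0.001]
contact_force: [-0.9, -0.8, 0.0]
finger_gap: 0.65
finger_force: 0.0
clock: 15.15
ee_pos: [430.7, 194.5, 255.9]
orientation: [0.0, 0.756, 0.654, 0.001]
contact_force: [-0.3, -0.4, -0.4]
finger_gap: 0.649
finger_force: 0.0
carton [428.755 196.512] yaw -0.14391301572322845 blob (47.556739807128906, 44.103363037109375) 273 353
at [430.509 194.585 255.828] rot [ 0.002 -0.002  0.   ] d before turn [ 1.559 -2.151 64.826] d after turn [ 1.656 -2.013 64.828]
```

```bash

python3 -m crank '[[0,0,0,1.6,-2,32,0.65],[0,0,0,0,0,33,0.65],[0,0,0,0,0,0,0.65],[0,0,0,0,0,0,0.3],[0,0,0,0,0,0,0.3],[0,0,0,0,0,0,0.3],[0,0,0,0,0,0,0.3],[0,0,0,0,0,-30,0.3]]' 45
python3 -m crank '[[0,0,0,0,0,-45,0.3],[0,0,0,0,0,-45,0.3],[0,0,0,0,0,-45,0.3],[0,0,0,0,0,0,0.3],[0,0,0,0,0,0,0.3]]' 45
python3 -m crank '[[0,0,-0.119,0,0,0,0.3],[0,0,-0.118,0,0,0,0.3],[0,0,0,-42,10,0,0.3],[0,0,0,-42,10,0,0.3],[0,0,0,-42,10,0,0.3],[0,0,0,-42,10,0,0.3],[0,0,0,-42,10,0,0.3],[0,0,0,-42,10,0,0.3]]' 45
python3 -m crank '[[0,0,0,-42,10,0,0.3],[0,0,0,-42,10,0,0.3],[0,0,0,-32,2,0,0.3],[0.095,0,0,0,0,0,0.3],[0.095,0,0,0,0,0,0.3],[0,0,0,0,0,0,0.3],[0,0,0,0,0,0,0.3]]' 45
cat >> h.py <<'E'
def heldoff(col):
    """tool-x offset of the held carton: its two end edges of the top face"""
    f,C=grab("wrist");c=max(blobs(f,col,500),key=lambda c:c[:,1].max()+0*len(c))
    u=[c for c in blobs(f,col,300) if abs(c[:,0].mean()-316)<40 and c[:,1].max()>240]
    a=np.concatenate(u);lo=a[:,1].max();w=[c for c in u if c[:,1].max()<330]
    print("rows",a[:,1].min(),lo,"tool x",held(C,[a[:,1].min()],zt=183),held(C,[lo],zt=153),"cols",a[:,0].min(),a[:,0].max());return f,C
E
python3 - <<'E'
from h import *
heldoff('blue')
p=fr(RACK,-17,46);go(p[0],p[1],290,.094,.19);go(p[0],p[1],245,.094,.19)
E
```

```text
clock: 16.0
ee_pos: [427.0, 196.3, 217.6]
orientation: [-0.001, 0.756, 0.655, -0.003]
contact_force: [-1.1, 0.9, -1.6]
finger_gap: 0.504
finger_force: 47.4
clock: 16.5
ee_pos: [427.7, 196.7, 355.1]
orientation: [-0.0, 0.756, 0.655, 0.001]
contact_force: [-0.8, 0.3, -2.5]
finger_gap: 0.507
finger_force: 47.6
clock: 17.3
ee_pos: [511.1, -49.9, 352.2]
orientation: [-0.002, 0.673, 0.74, -0.001]
contact_force: [0.9, 0.2, -1.9]
finger_gap: 0.503
finger_force: 47.5
clock: 18.0
ee_pos: [544.2, -161.4, 352.6]
orientation: [-0.065, 0.67, 0.736, -0.07]
contact_force: [-0.2, -0.6, -1.5]
finger_gap: 0.503
finger_force: 47.5
rows 224 420 tool x [37.262] [-39.231] cols 257 379
at [ 544.069 -161.6    353.18 ] rot [-0.001 -0.001  0.001] d before turn [-0.63  12.605 61.913] d after turn [-0.561 12.56  61.923]
at [ 544.069 -161.6    353.18 ] rot [-0.001 -0.001  0.001] d before turn [ -0.678  21.136 106.097] d after turn [ -0.561  21.058 106.113]
```

```bash
python3 - <<'E'
from h import *
H=ctrl.calibration('wrist')
Y=np.array([np.cos(.094),np.sin(.094),0]);Z=np.array([0,0,-1.]);T=np.eye(4);T[:3,:3]=np.c_[np.cross(Y,Z),Y,Z];T[:3,3]=[567.07,-251.88,322.17]
C=(H['K'],T@H['hand_eye'])
def rk(P): d=P[:,:2]-RACK[:2];c,s=np.cos(RACK[2]),np.sin(RACK[2]);return np.c_[d@[c,s],d@[-s,c],P[:,2]]
print(rk(plane(C,[(183,20),(197,165),(202,185),(208,297)],69)));print(rk(plane(C,[(461,32),(453,162)],36)))
print(rk(plane(C,[(162,182),(183,318),(145,3)],88)));print(rk(plane(C,[(482,174),(507,13)],50)))
E
```

```text
[[-74.602  83.681  69.   ]
 [-75.131   7.567  69.   ]
 [-73.351  -4.447  69.   ]
 [-76.917 -80.361  69.   ]]
[[84.897 84.256 36.   ]
 [89.296  5.374 36.   ]]
[[-89.274   0.739  88.   ]
 [-87.66  -85.054  88.   ]
 [-85.797  86.795  88.   ]]
[[104.043  -0.617  50.   ]
 [105.178  91.298  50.   ]]
```

```bash

python3 -m crank '[[0,0,0,0,12,31,0.3],[0,0,0,0,4,31,0.3],[0,0,0,0,4,25,0.3],[0,0,0,0,1,12,0.3],[0,0,0,0,0,4,0.3],[0,0,0,0,0,0,0.3],[0,0,0,0,0,0,0.3]]' 45
python3 - <<'E'
from h import *
p=fr(RACK,-17,46);go(p[0],p[1],244,.094,.19);print(ctrl.state()['contact_force'])
E
```

```text
clock: 18.75
ee_pos: [546.0, -162.2, 250.7]
orientation: [-0.063, 0.67, 0.736, -0.07]
contact_force: [0.4, 0.6, -1.4]
finger_gap: 0.501
finger_force: 47.4
at [ 545.974 -162.225  250.667] rot [ 0.003  0.001 -0.   ] d before turn [0.247 0.064 6.774] d after turn [0.24  0.082 6.774]
[ 0.37   0.568 -1.405]
```

```bash

python3 -m crank '[[0,0,0,0,0,6.5,0.3],[0,0,0,0,0,0,0.3],[0,0,0,0,0,0,0.64],[0,0,0,0,0,0,0.64],[0,0,0,0,0,-10,0.7],[0,0,0,0,0,-30,0.7],[0,0,0,0,0,-40,0.7],[0,0,0,0,0,0,0.7]]' 45
python3 -m crank '[[-0.095,0,0,0,0,0,0.65],[-0.095,0,0,0,0,0,0.65],[0,0,0,0,0,0,0.65],[0,0,0,0,0,0,0.65]]' 40
python3 - <<'E'
from h import *
f,C=grab("wrist","w9");cartons(f,C,z=66)
go(565,176.5,255,-.144)
E
```

```text
clock: 19.55
ee_pos: [561.7, -161.6, 327.7]
orientation: [-0.058, 0.67, 0.737, -0.068]
contact_force: [0.3, -1.2, -0.9]
finger_gap: 0.699
finger_force: 0.0
clock: 19.95
ee_pos: [559.1, -160.7, 322.0]
orientation: [-0.001, 0.673, 0.739, -0.001]
contact_force: [0.7, -0.1, 0.2]
finger_gap: 0.647
finger_force: 0.0
blue [ 642.665 -149.697] [61.453 86.047] 0.09562257677316666 [451.724 233.974]
yellow [ 661.168 -216.234] [55.653 61.03 ] 0.39715439081192017 [457.232 322.467]
at [ 559.363 -160.606  321.757] rot [-0.002  0.     0.238] d before turn [335.077  37.418  66.723] d after turn [334.426 -42.797  66.757]
```

```bash

python3 -m crank '[[0,0,0.119,0,0,0,0.65],[0,0,0.119,0,0,0,0.65],[0,0,0,41.8,-5.4,0,0.65],[0,0,0,41.8,-5.4,0,0.65],[0,0,0,41.8,-5.4,0,0.65],[0,0,0,41.8,-5.4,0,0.65],[0,0,0,41.8,-5.4,0,0.65],[0,0,0,41.8,-5.4,0,0.65]]' 40
python3 -m crank '[[0,0,0,41.8,-5.3,0,0.65],[0,0,0,41.8,-5.2,0,0.65],[0,0,0,0,0,33,0.65],[0,0,0,0,0,33.5,0.65],[0,0,0,0,0,0,0.65],[0,0,0,0,0,0,0.65],[0,0,0,0,0,0,0.65]]' 40
python3 - <<'E'
from h import *
aim('blue',-.14)
E
```

```text
clock: 20.8
ee_pos: [563.4, 94.4, 321.4]
orientation: [-0.0, 0.756, 0.655, -0.001]
contact_force: [1.3, -0.6, 1.3]
finger_gap: 0.649
finger_force: 0.0
clock: 21.5
ee_pos: [565.9, 176.1, 256.8]
orientation: [0.001, 0.756, 0.654, 0.001]
contact_force: [0.4, 0.3, 0.7]
finger_gap: 0.654
finger_force: 0.0
carton [564.862 176.98 ] yaw -0.13342709839344025 blob (47.81634521484375, 43.849143981933594) 275 354
at [565.801 176.13  256.961] rot [ 0.003 -0.001 -0.011] d before turn [ 0.635 -1.26  65.958] d after turn [ 0.717 -1.044 65.961]
```

```bash

python3 -m crank '[[0,0,0.01,0.7,-1.2,33,0.65],[0,0,0,0,0,33,0.65],[0,0,0,0,0,0,0.65],[0,0,0,0,0,0,0.3],[0,0,0,0,0,0,0.3],[0,0,0,0,0,0,0.3],[0,0,0,0,0,0,0.3],[0,0,0,0,0,-30,0.3]]' 45
python3 -m crank '[[0,0,0,0,0,-45,0.3],[0,0,0,0,0,-45,0.3],[0,0,0,0,0,-45,0.3],[0,0,0,0,0,0,0.3],[0,0,0,0,0,0,0.3]]' 45
python3 -m crank '[[0,0,-0.119,0,0,0,0.3],[0,0,-0.118,0,0,0,0.3],[0,0,0,-42,-6.5,0,0.3],[0,0,0,-42,-6.5,0,0.3],[0,0,0,-42,-6.5,0,0.3],[0,0,0,-42,-6.5,0,0.3],[0,0,0,-42,-6.5,0,0.3],[0,0,0,-42,-6.5,0,0.3]]' 45
python3 -m crank '[[0,0,0,-42,-6.5,0,0.3],[0,0,0,-42,-6.5,0,0.3],[0.095,0,0,0,0,0,0.3],[0.095,0,0,0,0,0,0.3],[0,0,0,0,0,0,0.3],[0,0,0,0,0,0,0.3]]' 45
python3 - <<'E'
from h import *
heldoff('blue')
p=fr(RACK,-17,46);go(p[0],p[1],251,.094,.19)
E
```

```text
clock: 22.35
ee_pos: [563.1, 177.1, 216.7]
orientation: [-0.0, 0.759, 0.651, -0.002]
contact_force: [-0.5, 0.3, -1.7]
finger_gap: 0.506
finger_force: 48.7
clock: 22.85
ee_pos: [563.2, 177.5, 354.4]
orientation: [-0.0, 0.759, 0.651, 0.0]
contact_force: [-0.4, 0.0, -2.9]
finger_gap: 0.509
finger_force: 48.8
clock: 23.65
ee_pos: [544.6, -78.0, 351.4]
orientation: [-0.003, 0.677, 0.736, -0.002]
contact_force: [1.4, -0.0, -1.7]
finger_gap: 0.506
finger_force: 48.7
clock: 24.25
ee_pos: [539.7, -161.0, 352.1]
orientation: [-0.065, 0.674, 0.733, -0.07]
contact_force: [-0.2, -0.3, -1.8]
finger_gap: 0.503
finger_force: 48.7
rows 223 418 tool x [37.708] [-38.175] cols 256 377
at [ 539.577 -161.105  352.676] rot [-0.001 -0.003 -0.01 ] d before turn [-1.546 24.291 98.861] d after turn [-1.476 24.176 98.89 ]
```

```bash

python3 -m crank '[[0,0,-0.01,-0.8,12,31,0.3],[0,0,0,-0.4,8,30,0.3],[0,0,0,0,4.2,26,0.3],[0,0,0,0,0,12,0.3],[0,0,0,0,0,0,0.3],[0,0,0,0,0,0,0.3]]' 45
python3 - <<'E'
from h import *
p=fr(RACK,-17,46);go(p[0],p[1],244,.094,.19);print(ctrl.state()['contact_force'])
E
```

```text
clock: 24.9
ee_pos: [545.2, -162.7, 253.2]
orientation: [-0.064, 0.671, 0.736, -0.069]
contact_force: [-0.1, 0.5, -1.2]
finger_gap: 0.503
finger_force: 48.6
at [ 545.165 -162.703  253.215] rot [ 0.002 -0.001 -0.001] d before turn [0.629 1.382 9.119] d after turn [0.639 1.397 9.115]
[-0.063  0.479 -1.238]
```

```bash

python3 -m crank '[[0,0,0,0.6,0,9,0.3],[0,0,0,0,0,0,0.3],[0,0,0,0,0,0,0.64],[0,0,0,0,0,0,0.64],[0,0,0,0,0,-10,0.7],[0,0,0,0,0,-30,0.7],[0,0,0,0,0,-40,0.7],[0,0,0,0,0,0,0.7]]' 45
python3 -m crank '[[-0.095,0,0,0,0,0,0.65],[-0.095,0,0,0,0,0,0.65],[0,0,0,0,0,0,0.65],[0,0,0,0,0,0,0.65]]' 40
python3 - <<'E'
from h import *
f,C=grab("wrist","w10");cartons(f,C,z=66,kernel=17)
go(510.5,276.3,255,-.11)
E
python3 -m crank '[[0,0,0.118,0,0,0,0.65],[0,0,0.118,0,0,0,0.65],[0,0,0,42.5,-11,0,0.65],[0,0,0,42.5,-11,0,0.65],[0,0,0,42.5,-11,0,0.65],[0,0,0,42.5,-11,0,0.65],[0,0,0,42.5,-11,0,0.65],[0,0,0,42.5,-11,0,0.65]]' 40
python3 -m crank '[[0,0,0,42.5,-11,0,0.65],[0,0,0,42.5,-11,0,0.65],[0,0,0,42.5,-11,0,0.65],[0,0,0,42.5,-11,0,0.65],[0,0,0,0,0,33,0.65],[0,0,0,0,0,33.5,0.65],[0,0,0,0,0,0,0.65],[0,0,0,0,0,0,0.65]]' 40
python3 -m crank '[[0,0,0,0,0,0,0.65]]' 40
python3 - <<'E'
from h import *
aim('blue',-.11)
E
```

```text
clock: 25.7
ee_pos: [560.6, -161.9, 328.2]
orientation: [-0.059, 0.671, 0.736, -0.067]
contact_force: [0.0, -0.6, -0.0]
finger_gap: 0.699
finger_force: 0.0
clock: 26.1
ee_pos: [558.1, -160.9, 322.5]
orientation: [-0.001, 0.674, 0.739, 0.0]
contact_force: [-0.4, -0.1, 1.0]
finger_gap: 0.649
finger_force: 0.0
blue [ 624.098 -153.425] [ 86.126 102.171] -1.4331960678100586 [426.371 232.139]
yellow [ 660.793 -216.218] [55.761 61.143] 0.3917958736419678 [460.696 325.47 ]
at [ 558.302 -160.751  322.24 ] rot [-0.002 -0.002  0.203] d before turn [439.471  -6.914  68.102] d after turn [429.162 -95.492  67.24 ]
clock: 26.95
ee_pos: [529.2, 103.2, 322.4]
orientation: [-0.001, 0.756, 0.655, -0.0]
contact_force: [0.4, -0.6, 0.4]
finger_gap: 0.649
finger_force: 0.0
clock: 27.75
ee_pos: [510.3, 275.7, 256.3]
orientation: [-0.001, 0.756, 0.655, -0.0]
contact_force: [0.3, -0.3, 1.5]
finger_gap: 0.649
finger_force: 0.0
clock: 27.85
ee_pos: [511.0, 275.5, 258.0]
orientation: [-0.0, 0.756, 0.654, 0.002]
contact_force: [-0.2, 0.8, 0.9]
finger_gap: 0.65
finger_force: 0.0
carton [510.117 277.695] yaw -0.10933081805706024 blob (47.63859939575195, 44.54772186279297) 274 355
at [510.999 275.48  258.185] rot [ 0.002 -0.003 -0.035] d before turn [ 1.835 -1.351 67.188] d after turn [ 2.105 -1.118 67.185]
```

```bash

python3 -m crank '[[0,0,-0.035,2,-1.2,33,0.65],[0,0,0,0,0,34,0.65],[0,0,0,0,0,0,0.65],[0,0,0,0,0,0,0.3],[0,0,0,0,0,0,0.3],[0,0,0,0,0,0,0.3],[0,0,0,0,0,0,0.3],[0,0,0,0,0,-30,0.3]]' 45
python3 -m crank '[[0,0,0,0,0,-45,0.3],[0,0,0,0,0,-45,0.3],[0,0,0,0,0,-45,0.3],[0,0,0,0,0,0,0.3],[0,0,0,0,0,0,0.3]]' 45
python3 -m crank '[[0,0,-0.102,0,0,0,0.3],[0,0,-0.101,0,0,0,0.3],[0,0,0,-44,-0.7,0,0.3],[0,0,0,-44,-0.7,0,0.3],[0,0,0,-44,-0.7,0,0.3],[0,0,0,-44,-0.7,0,0.3],[0,0,0,-44,-0.7,0,0.3],[0,0,0,-44,-0.7,0,0.3]]' 45
python3 -m crank '[[0,0,0,-44,-0.7,0,0.3],[0,0,0,-44,-0.7,0,0.3],[0,0,0,-44,-0.7,0,0.3],[0,0,0,-44,-0.7,0,0.3],[0.095,0,0,0,0,0,0.3],[0.095,0,0,0,0,0,0.3],[0,0,0,0,0,0,0.3],[0,0,0,0,0,0,0.3]]' 45
python3 - <<'E'
from h import *
heldoff('blue')
p=fr(RACK,-17,46);go(p[0],p[1],251,.094,.19)
E
```

```text
clock: 28.7
ee_pos: [508.0, 277.4, 216.8]
orientation: [-0.001, 0.744, 0.668, -0.003]
contact_force: [-0.4, 0.2, -0.8]
finger_gap: 0.505
finger_force: 47.7
clock: 29.2
ee_pos: [508.6, 277.7, 354.8]
orientation: [-0.001, 0.744, 0.668, 0.001]
contact_force: [-0.7, 0.2, -2.3]
finger_gap: 0.504
finger_force: 47.8
clock: 30.0
ee_pos: [528.8, 13.3, 351.4]
orientation: [-0.003, 0.673, 0.74, -0.001]
contact_force: [0.9, -0.2, -2.5]
finger_gap: 0.505
finger_force: 47.7
clock: 30.8
ee_pos: [543.7, -160.1, 351.5]
orientation: [-0.066, 0.669, 0.737, -0.07]
contact_force: [-1.0, 0.3, -2.8]
finger_gap: 0.503
finger_force: 47.7
rows 225 420 tool x [36.812] [-39.234] cols 257 379
at [ 543.573 -160.268  352.141] rot [-0.001 -0.003  0.002] d before turn [-2.25  20.178 99.106] d after turn [-1.934 20.091 99.13 ]
```

```bash

python3 -m crank '[[0,0,0,-1,10,31,0.3],[0,0,0,0,6,30,0.3],[0,0,0,0,4,26,0.3],[0,0,0,0,0,12,0.3],[0,0,0,0,0,0,0.3],[0,0,0,0,0,0,0.3]]' 45
python3 - <<'E'
from h import *
p=fr(RACK,-17,46);go(p[0],p[1],244,.094,.19);print(ctrl.state()['contact_force'],ctrl.state()['finger_gap'])
E
```

```text
clock: 31.45
ee_pos: [545.1, -161.9, 253.5]
orientation: [-0.064, 0.67, 0.737, -0.069]
contact_force: [0.3, -0.2, -1.4]
finger_gap: 0.503
finger_force: 47.7
at [ 545.099 -161.942  253.457] rot [ 0.002 -0.001  0.001] d before turn [-0.134  1.422  9.356] d after turn [-0.124  1.438  9.354]
[ 0.321 -0.161 -1.368] 0.5030906353996756
```

```bash

python3 -m crank '[[0,0,0,0,0,9.2,0.3],[0,0,0,0,0,0,0.3],[0,0,0,0,0,0,0.64],[0,0,0,0,0,0,0.64],[0,0,0,0,0,-10,0.7],[0,0,0,0,0,-30,0.7],[0,0,0,0,0,-40,0.7],[0,0,0,0,0,0,0.7]]' 45
python3 -m crank '[[-0.095,0,0,0,0,0,0.65],[-0.095,0,0,0,0,0,0.65],[0,0,0,0,0,0,0.65],[0,0,0,0,0,0,0.65]]' 40
python3 - <<'E'
from h import *
f,C=grab("wrist","w11");cartons(f,C,z=66,kernel=17)
E
python3 -m crank '[[0,0,0.102,0,0,0,0.65],[0,0,0.102,0,0,0,0.65],[0,0,0,43,-2.6,0,0.65],[0,0,0,43,-2.6,0,0.65],[0,0,0,43,-2.6,0,0.65],[0,0,0,43,-2.6,0,0.65],[0,0,0,43,-2.6,0,0.65],[0,0,0,43,-2.6,0,0.65]]' 40
python3 -m crank '[[0,0,0,43,-2.6,0,0.65],[0,0,0,43,-2.6,0,0.65],[0,0,0,43,-2.6,0,0.65],[0,0,0,43,-2.6,0,0.65],[0,0,0,0,0,33,0.65],[0,0,0,0,0,33.5,0.65],[0,0,0,0,0,0,0.65],[0,0,0,0,0,0,0.65]]' 40
python3 -m crank '[[0,0,0,0,0,0,0.65]]' 40
python3 - <<'E'
from h import *
aim('yellow',-.11)
E
```

```text
clock: 32.25
ee_pos: [560.5, -161.7, 328.3]
orientation: [-0.059, 0.67, 0.737, -0.067]
contact_force: [0.1, -0.2, 0.2]
finger_gap: 0.699
finger_force: 0.0
clock: 32.65
ee_pos: [557.9, -160.7, 322.5]
orientation: [-0.001, 0.673, 0.74, 0.0]
contact_force: [0.7, 0.2, 0.5]
finger_gap: 0.644
finger_force: 0.0
blue [ 604.13  -158.494] [ 90.883 142.732] -1.4370359182357788 [394.721 235.091]
yellow [ 660.763 -216.195] [55.648 60.442] 0.3911705017089844 [460.712 325.9  ]
clock: 33.5
ee_pos: [570.9, 99.8, 322.4]
orientation: [-0.001, 0.744, 0.668, -0.0]
contact_force: [0.7, 0.4, 0.6]
finger_gap: 0.651
finger_force: 0.0
clock: 34.3
ee_pos: [579.4, 269.8, 256.2]
orientation: [-0.001, 0.745, 0.667, -0.0]
contact_force: [0.3, 0.7, 1.3]
finger_gap: 0.646
finger_force: 0.0
clock: 34.4
ee_pos: [580.2, 269.5, 258.2]
orientation: [0.0, 0.745, 0.667, 0.002]
contact_force: [-0.5, -0.6, -0.0]
finger_gap: 0.653
finger_force: 0.0
carton [580.122 271.402] yaw -0.11026861518621445 blob (47.92286682128906, 44.5048942565918) 277 356
at [580.161 269.536 258.481] rot [ 0.003 -0.003  0.001] d before turn [ 1.635 -0.446 67.486] d after turn [ 1.851 -0.244 67.481]
```

View pics/w11.png

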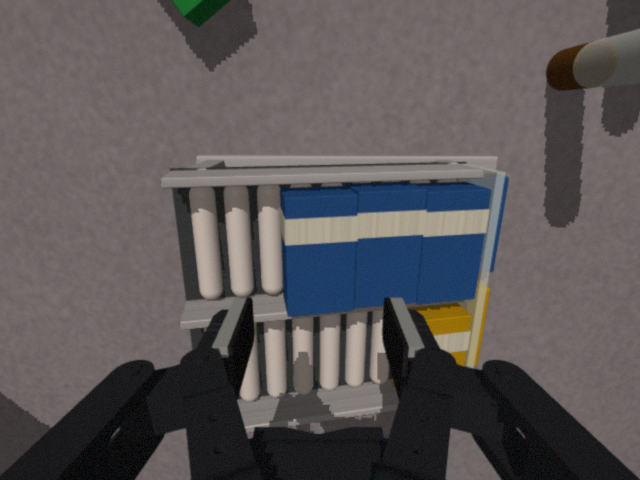

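Three blue cartons sit snug and square in the left lane (columns 283–490), and the first yellow is at its stop. Now the last yellow.

```bash

python3 -m crank '[[0,0,0,1.8,-0.4,33,0.65],[0,0,0,0,0,34,0.65],[0,0,0,0,0,0,0.65],[0,0,0,0,0,0,0.3],[0,0,0,0,0,0,0.3],[0,0,0,0,0,0,0.3],[0,0,0,0,0,0,0.3],[0,0,0,0,0,-30,0.3]]' 45
python3 -m crank '[[0,0,0,0,0,-45,0.3],[0,0,0,0,0,-45,0.3],[0,0,0,0,0,-45,0.3],[0,0,0,0,0,0,0.3],[0,0,0,0,0,0,0.3]]' 45
python3 -m crank '[[0,0,-0.102,0,0,0,0.3],[0,0,-0.101,0,0,0,0.3],[0,0,0,-43.4,-6.3,0,0.3],[0,0,0,-43.4,-6.3,0,0.3],[0,0,0,-43.4,-6.3,0,0.3],[0,0,0,-43.4,-6.3,0,0.3],[0,0,0,-43.4,-6.3,0,0.3],[0,0,0,-43.4,-6.3,0,0.3]]' 45
python3 -m crank '[[0,0,0,-43.4,-6.3,0,0.3],[0,0,0,-43.4,-6.3,0,0.3],[0,0,0,-43.4,-6.3,0,0.3],[0,0,0,-43.4,-6.3,0,0.3],[0,0,0,-43.4,-6.3,0,0.3],[0,0,0,-43.4,-6.3,0,0.3],[0.095,0,0,0,0,0,0.3],[0.095,0,0,0,0,0,0.3]]' 45
python3 -m crank '[[0,0,0,0,0,0,0.3],[0,0,0,0,0,0,0.3]]' 45
python3 - <<'E'
from h import *
heldoff('yellow')
p=fr(RACK,-17,-46);go(p[0],p[1],251,.094,.19)
E
```

```text
clock: 35.25
ee_pos: [577.8, 271.3, 216.3]
orientation: [-0.001, 0.745, 0.667, -0.002]
contact_force: [-0.2, -0.2, -1.0]
finger_gap: 0.504
finger_force: 48.0
clock: 35.75
ee_pos: [578.6, 271.5, 355.1]
orientation: [-0.001, 0.745, 0.668, 0.001]
contact_force: [-0.3, 0.3, -1.8]
finger_gap: 0.505
finger_force: 48.1
clock: 36.55
ee_pos: [564.5, 7.6, 351.5]
orientation: [-0.003, 0.673, 0.74, -0.001]
contact_force: [1.1, 0.5, -1.2]
finger_gap: 0.506
finger_force: 48.0
clock: 37.35
ee_pos: [550.7, -256.3, 351.1]
orientation: [-0.068, 0.672, 0.734, -0.072]
contact_force: [0.6, 0.2, -1.8]
finger_gap: 0.502
finger_force: 48.0
clock: 37.55
ee_pos: [552.6, -253.2, 351.4]
orientation: [-0.066, 0.67, 0.737, -0.069]
contact_force: [0.1, -0.2, -0.5]
finger_gap: 0.506
finger_force: 48.0
rows 224 420 tool x [37.259] [-39.234] cols 257 379
at [ 552.389 -253.357  352.02 ] rot [-0.001 -0.003  0.001] d before turn [-0.779 20.086 99.006] d after turn [-0.428 20.029 99.02 ]
```

Target +1.5 mm in tool x, as before.

```bash

python3 -m crank '[[0,0,0,1,10,31,0.3],[0,0,0,0,6,30,0.3],[0,0,0,0,4,26,0.3],[0,0,0,0,0,12,0.3],[0,0,0,0,0,0,0.3],[0,0,0,0,0,0,0.3]]' 45
python3 - <<'E'
from h import *
p=fr(RACK,-17,-46);go(p[0],p[1],244,.094,.19);print(ctrl.state()['contact_force'],ctrl.state()['finger_gap'])
E
```

```text
clock: 38.2
ee_pos: [553.5, -253.3, 253.5]
orientation: [-0.064, 0.67, 0.736, -0.069]
contact_force: [0.0, 0.3, -1.1]
finger_gap: 0.502
finger_force: 48.0
at [ 553.505 -253.261  253.463] rot [ 0.002 -0.001 -0.   ] d before turn [-0.425  1.622  9.324] d after turn [-0.419  1.637  9.322]
[ 0.012  0.294 -1.098] 0.5020036201804938
```

```bash

python3 -m crank '[[0,0,0,0.6,1,9.2,0.3],[0,0,0,0,0,0,0.3],[0,0,0,0,0,0,0.64],[0,0,0,0,0,0,0.64],[0,0,0,0,0,-10,0.7],[0,0,0,0,0,-30,0.7],[0,0,0,0,0,-40,0.7],[0,0,0,0,0,0,0.7]]' 45
python3 -m crank '[[-0.095,0,0,0,0,0,0.6],[-0.095,0,0,0,0,0,0.6],[0,0,0,0,0,-40,0.6],[0,0,0,0,0,0,0.6],[0,0,0,0,0,0,0.6],[0,0,0,0,0,0,0.6]]' 40
python3 - <<'E'
from h import *
f,C=grab("wrist","w12");c=cartons(f,C,z=66,kernel=17)
rk=lambda P:np.array([(P-RACK[:2])@[np.cos(.094),np.sin(.094)],(P-RACK[:2])@[-np.sin(.094),np.cos(.094)]])
for o in c: print(o[0],rk(o[1]))
go(521.9,359.2,320,np.pi/2-.144)
E
```

```text
clock: 39.0
ee_pos: [569.7, -252.4, 328.4]
orientation: [-0.058, 0.67, 0.737, -0.068]
contact_force: [0.4, -0.7, 0.5]
finger_gap: 0.703
finger_force: 0.0
clock: 39.6
ee_pos: [567.4, -250.8, 361.3]
orientation: [-0.001, 0.673, 0.74, 0.001]
contact_force: [0.2, -0.0, -0.6]
finger_gap: 0.602
finger_force: 0.0
blue [ 605.358 -157.059] [ 82.795 143.33 ] -1.4768515825271606 [391.246  88.26 ]
yellow [ 634.488 -244.114] [ 84.965 105.401] -1.4318945407867432 [411.066 218.18 ]
blue [43.806 45.33 ]
yellow [ 64.636 -44.076]
at [ 567.387 -250.692  360.848] rot [ 0.    -0.004 -1.333] d before turn [611.344  12.092  42.649] d after turn [132.538 597.052  40.848]
```

View pics/w12.png

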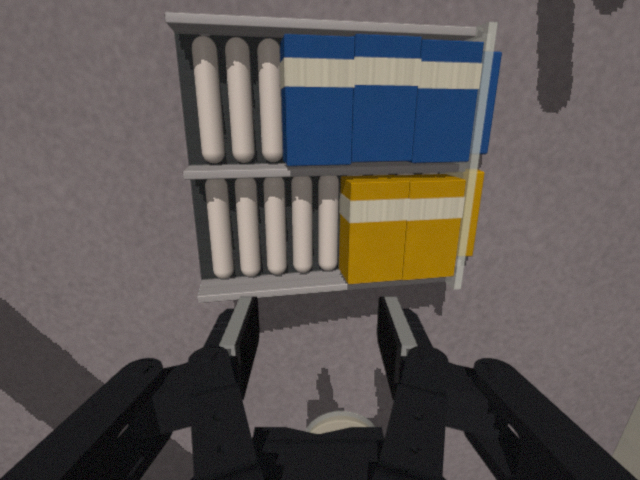

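All five cartons are seated: blue at columns 283–480, yellow at 340–465, touching each other and the stop. Now to the handle bar.

```bash

python3 -m crank '[[0,0,0,43.7,0.9,0,0.6],[0,0,0,43.7,0.9,0,0.6],[0,0,0,43.7,0.9,0,0.6],[0,0,0,43.7,0.9,0,0.6],[0,0,0,43.7,0.9,0,0.6],[0,0,0,43.7,0.9,0,0.6],[0,0,0,43.7,0.9,0,0.6]]' 30
python3 -m crank '[[0,0,0,43.7,0.9,0,0.6],[0,0,0,43.7,0.9,0,0.6],[0,0,0,43.7,0.9,0,0.6],[0,0,0,43.7,0.9,0,0.6],[0,0,0,43.7,0.9,0,0.6],[0,0,0,43.7,0.9,0,0.6],[0,0,0,43.7,0.9,0,0.6]]' 30
python3 -m crank '[[0,0,-0.1333,0,0,0,0.6],[0,0,-0.1333,0,0,0,0.6],[0,0,-0.1333,0,0,0,0.6],[0,0,-0.1333,0,0,0,0.6],[0,0,-0.1333,0,0,0,0.6],[0,0,-0.1333,0,0,0,0.6],[0,0,-0.1333,0,0,0,0.6],[0,0,-0.1333,0,0,0,0.6]]' 30
python3 -m crank '[[0,0,-0.1333,0,0,0,0.6],[0,0,-0.1333,0,0,0,0.6],[0,0,0,0,0,0,0.6],[0,0,0,0,0,0,0.6]]' 30
python3 - <<'E'
from h import *
go(521.9,359.2,213,np.pi/2-.144)
E
```

```text
clock: 40.35
ee_pos: [544.6, 56.0, 361.4]
orientation: [-0.001, 0.673, 0.74, -0.0]
contact_force: [0.7, 0.6, -0.1]
finger_gap: 0.601
finger_force: 0.0
clock: 41.05
ee_pos: [522.1, 361.1, 361.7]
orientation: [-0.001, 0.673, 0.74, -0.0]
contact_force: [-0.1, 1.1, 0.1]
finger_gap: 0.594
finger_force: 0.0
clock: 41.85
ee_pos: [522.5, 359.2, 361.6]
orientation: [-0.001, 0.201, 0.98, -0.0]
contact_force: [0.3, 0.2, -0.3]
finger_gap: 0.598
finger_force: 0.0
clock: 42.25
ee_pos: [522.7, 359.1, 362.0]
orientation: [-0.001, 0.073, 0.997, 0.0]
contact_force: [-0.1, -0.5, -0.1]
finger_gap: 0.598
finger_force: 0.0
at [522.735 359.071 362.029] rot [ 0.001 -0.002 -0.003] d before turn [  0.587  -0.108 149.031] d after turn [  0.845   0.008 149.029]
```

```bash

python3 -m crank '[[0,0,0,0,0,45,0.6],[0,0,0,0,0,45,0.6],[0,0,0,0,0,40,0.6],[0,0,0,0,0,19,0.6],[0,0,0,0,0,0,0.6],[0,0,0,0,0,0,0.0],[0,0,0,0,0,0,0.0],[0,0,0,0,0,0,0.0]]' 40
python3 -m crank '[[0,0,0,0,0,0,0],[0,0,0,0,0,0,0]]'
python3 -m crank '[[0,0,0,0,-1.4,-9.7,0],[0,0,0,0,-1.5,-9.6,0],[0,0,0,0,-2.8,-9.3,0],[0,0,0,0,-2.8,-9.3,0],[0,0,0,0,-4.2,-8.8,0],[0,0,0,0,-4.2,-8.8,0],[0,0,0,0,-5.5,-8.1,0],[0,0,0,0,-5.5,-8,0]]'
python3 -m crank '[[0,0,0,0,0,0,0],[0,0,0,0,0,0,0]]'
```

```text
clock: 43.05
ee_pos: [523.4, 359.1, 215.9]
orientation: [0.001, 0.072, 0.997, 0.001]
contact_force: [-1.0, -1.7, 1.0]
finger_gap: 0.145
finger_force: 39.0
clock: 43.25
ee_pos: [523.4, 359.0, 215.9]
orientation: [0.001, 0.072, 0.997, 0.001]
contact_force: [-1.3, -1.8, 6.8]
finger_gap: 0.146
finger_force: 39.4
clock: 44.05
ee_pos: [519.3, 333.1, 287.9]
orientation: [0.002, 0.072, 0.997, 0.004]
contact_force: [4.0, 3.7, -2.2]
finger_gap: 0.148
finger_force: 38.9
clock: 44.25
ee_pos: [519.4, 333.2, 287.7]
orientation: [0.002, 0.072, 0.997, 0.004]
contact_force: [4.2, 4.2, 1.3]
finger_gap: 0.146
finger_force: 39.3
```

```bash

python3 -m crank '[[0,0,0,0,-6.6,-7.2,0],[0,0,0,0,-6.6,-7.1,0],[0,0,0,0,-7.6,-6.1,0],[0,0,0,0,-7.6,-6.1,0],[0,0,0,0,-8.4,-4.9,0],[0,0,0,0,-8.4,-4.9,0],[0,0,0,0,-9.1,-3.6,0],[0,0,0,0,-9.1,-3.6,0]]'
python3 -m crank '[[0,0,0,0,-9.5,-2.2,0],[0,0,0,0,-9.5,-2.2,0],[0,0,0,0,-9.7,-0.7,0],[0,0,0,0,-9.7,-0.7,0],[0,0,0,0,-2,0,0],[0,0,0,0,0,0,0],[0,0,0,0,0,0,0]]'
python3 - <<'E'
from h import *
T=pose();d=T[:2,3]-CAD[:2];print(d@[np.sin(.144),np.cos(.144)],T[2,3]-155,ctrl.state()['contact_force'])
E
```

```text
clock: 45.05
ee_pos: [510.6, 275.7, 334.1]
orientation: [0.005, 0.07, 0.998, 0.01]
contact_force: [3.8, 15.1, 8.9]
finger_gap: 0.148
finger_force: 39.1
clock: 45.75
ee_pos: [504.7, 230.4, 341.3]
orientation: [0.003, 0.071, 0.997, 0.004]
contact_force: [-3.2, 1.0, 27.9]
finger_gap: 0.145
finger_force: 43.7
1.7570914013931556 186.27556335074928 [-3.19   1.031 27.928]
```

```bash

python3 -m crank '[[0,0,0,0,0,0,0.5],[0,0,0,0,0,0,0.5],[0,0,0,0,0,0,0.5],[0,0,0,0,0,0,0.5],[0,0,0,0,0,-30,0.5],[0,0,0,0,0,-40,0.5],[0,0,0,0,0,-40,0.5]]'
python3 -m crank '[[0,0,0,0,45,0,0.5],[0,0,0,0,45,0,0.5],[0,0,0,0,45,0,0.5],[0,0,0,0,45,0,0.5],[0,0,0,0,0,0,0.5],[0,0,0,0,0,0,0.5]]'
python3 - <<'E'
from h import *
f,C=grab("top","t3")
for q in(0,.1,.2):print(q,proj(C,[[*fr(CAD,x,130*np.sin(q)),50+130*np.cos(q)+7] for x in(-142,142)]).ravel())
a=cv2.convertScaleAbs(cv2.resize(f[190:345,125:425],None,fx=2.6,fy=2.6,interpolation=cv2.INTER_CUBIC),alpha=1.8)
cv2.imwrite("pics/crop3.png",a[:,:,::-1]);print(ctrl.state()['contact_force'])
E
```

```text
clock: 46.45
ee_pos: [503.6, 228.5, 444.5]
orientation: [-0.002, 0.072, 0.997, -0.0]
contact_force: [1.3, 0.2, -0.2]
finger_gap: 0.495
finger_force: 0.0
clock: 47.05
ee_pos: [529.2, 408.0, 442.9]
orientation: [-0.002, 0.071, 0.997, -0.0]
contact_force: [0.1, -1.0, -0.4]
finger_gap: 0.503
finger_force: 0.0
0 [175.215 336.404 196.231 214.877]
0.1 [169.723 335.575 190.861 214.158]
0.2 [164.455 334.731 185.69  213.534]
[ 0.968  0.107 -1.075]
```

View pics/crop3.png

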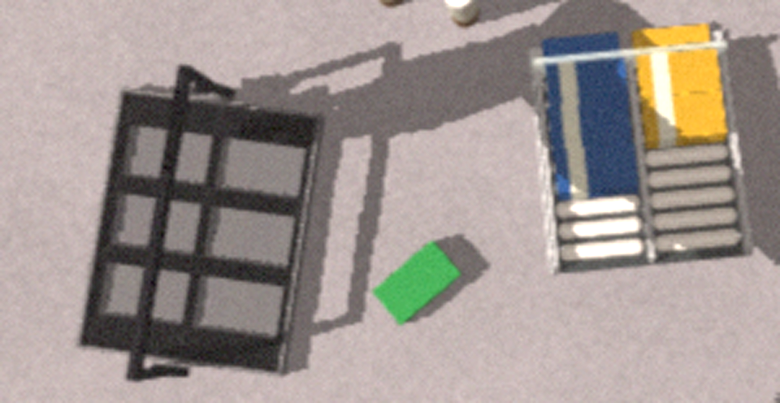

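The bar ends, at (195,217) and (178,334), match the projection for 0 rad, so the handle is upright. The caddy is empty, the cartons are seated, and the arm is clear.

```bash
python3 -c "
from bench import ctrl
print(ctrl.finish_job())"
```

```text
the job is handed in; nothing more can be done
None
```

I handed the job in at about 47 s of robot time: the five cartons (three blue, two yellow) lie against the stop and each other in their lanes, the caddy handle reads upright in the top camera view, and the arm was clear of everything; the hand-in call returned no verdict.

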